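# Carry a freshly varnished lamp stand on its free-running tray

### The job

The turned lamp stand has just been varnished and must not be touched. Pick up its carrying board by the upright grip and hold it up clear above the height of the padded blocks; by tilting the board, run the lamp stand's tray gently from the end to the middle of its runners and keep it there for four seconds. Then set the board down centred and square on the two padded blocks, with the lamp stand still upright and its tray at rest in the middle, and let go. The runners are very free and the grip is springy: never let the lamp stand tip or the tray slam into an end stop, and leave the other things on the bench where they are.

Things in the scene. Friction and masses are not known exactly. Their poses are not given: they have to be found in the camera images.
- board: Loose white-painted plywood carrying board, 300 mm (x) by 380 mm (y), 6 mm thick, nominal 0.6 kg with grip and tin. Origin: centre of its underside; z up, y along its length. On its +x side two steel runners along y carry a small tray between end stops; an upright wooden grip stands in the middle; a round oil tin, 79 mm high, is fixed at x = -108 mm.
- handle (a point): Centre of the dark wooden grip block (board frame x 0, y 0, z 100 mm when unbent); axes as the board when unbent. The block is 54 mm (x) by 34 mm (y), from 78 to 122 mm above the board's underside. Pinch it across its 34 mm, closing along y, so that the rolling load cannot twist it; a pinch of 25 to 40 N is enough and shakes least.
- grip (a joint): Bend of the grip's upright, a springy strip of sheet steel 30 mm wide (x), 1 mm thick, bending about the board's x axis 45 mm above its underside: 0 unbent, + when the board's +y end sags below the grip's line; nominal stiffness 6.5 N m/rad. Off the middle, the tray makes its end of the held board sag (about 0.35 rad per m), which drives it farther out.
- tray (a joint): Place of the tray on its runners in m: 0 = at the stop at the board's +y (left) end, where it starts; 0.115 = middle of the runners; 0.23 = at the stop at the -y (right) end; grows towards the board's -y. With the lamp stand (nominal 0.23 kg together) it runs almost freely: on a slope of a rad it accelerates downhill at 9.8 a m/s2, less about 0.02 m/s2 of friction (a slope of 0.002 rad).
- tray_floor (a point): Centre of the tray's inner floor; axes as the board. The tray is a plywood box 96 mm (x) by 120 mm (y), its rim 11 mm above the floor. It lies at x = 100 mm in the board's frame, its floor 17 mm above the board's underside.
- rail_middle (a point): Middle of the runners, on the board's top face (board frame x 100, y 0, z 6 mm): below the tray's centre when the tray is in the middle. Axes as the board.
- lamp_stand: Turned dark wooden table-lamp stand with a brass holder, standing loose in the tray: 256 mm tall, foot 72 mm across, slim stem, belly 66 mm across at 160 mm height. Nominal 0.17 kg, centre of mass about 125 mm above its foot, so it tips at about 0.28 rad. Origin: centre of the foot's underside. Freshly varnished: not to be touched.
- blocks: Fixed pair of padded support blocks: two timber offcuts 60 mm wide (y), 200 mm long (x), carpet on top, centred 100 mm either side (y) of the origin, joined by a thin strip on the bench. Tops 68 mm above the bench. Origin: centre of the underside; the board is to lie centred over it, y axis along the blocks' y axis, tray side away from the robot.
- blocks_top (a point): Point midway between the two block tops, at their height (68 mm): where the centre of the board's underside is to come.
- wax_tin: Flat brass wax tin, 68 mm across, 30 mm high, on the bench nearer the robot; leave alone. Origin: underside.
- brush: Brush lying on the bench beyond the work; leave alone. Origin: underside.
- glue_bottle: Glue bottle, 56 mm across, 150 mm tall, beyond the work; leave alone. Origin: underside.
- sanding_block: Cork sanding block 65 x 110 x 35 mm beyond the work; leave alone. Origin: underside.
- square: Try square lying on the bench on the robot's left; leave alone. Origin: underside.
- screw_dish: Round dish, 90 mm across, 35 mm high, nearer the robot on the right; leave alone. Origin: underside.
- bar_clamp: Bar clamp, 360 mm long, lying far to the left; leave alone. Origin: underside.

How it is judged:
By the outcome, as a careful person would: the job done as asked, in the order asked, and still so for the second after the job is handed in, with the robot touching nothing.
It also fails if it takes over 72 s, if anything falls off the work surface, if the arm or the gripper's body presses on something with over 40 N, if the wrist force passes 120 N, or if a joint passes its speed limit or range.

### The arm

A 7-joint arm with a two-finger parallel gripper is mounted at the origin on the work surface. World frame = base frame: x ahead of the robot, y to its left, z up, the work surface at z = 0. Lengths are in m, angles in rad, forces in N, time in s.
With the tool pointing down it reaches from about 0.425 to 0.925 m from the base axis. Payload 6.8 kg.
Tool frame: the origin (TCP) lies at the very end of the fingers, on their centre line; the grasp point (between the pads) lies 19 mm behind it; z points along the fingers, y is the line along which they close (so a half turn about z gives the same grasp; the last joint's range is limited). The gripper opens to 85 mm and grips with 20 to 120 N. Pads are 22 mm wide; open, the fingers measure 114 mm over their backs; the gripper's body (76 mm by 85 mm) begins 54 mm behind the grasp point. The pads swing forward as they close: fully open they stand 13 mm farther back than shut.
Start: joints at [-0.108, 0.477, 0.022, 1.555, -0.011, 1.109, -0.083], TCP at [0.675, 0, 0.231] pointing down, gripper open.
Joint ranges: [-2.96, 2.96], [-0.34, 2.1], [-1.41, 1.46], [0.24, 2.44], [-1.37, 4.51], [0.17, 1.92], [-2.96, 2.96]. Speed limits (rad/s): [2.39, 2.39, 3.14, 3.14, 3.14, 3.14, 3.14].

### API

Orientations are given as a rotation vector (axis times angle).
In Python, from bench import r gives the robot as it stands. The module is installed in compiled form; this text tells all that it offers.
- The arm moves only by the tool servo_tool, never from a script. Its argument "commands" is a list of rows, each a list of 7 numbers: the turn, a rotation vector about the world's x, y, z in degrees, then the shift along the world's x, y, z in mm, then the closure, from 0 (fully open) to 1 (shut). A call has 1 to 5 rows; each row is the pose to reach, as a shift and turn from the pose commanded when the call began; what a row does not reach only later rows make up. A row lasts 1/12 s, in which the tool goes at most 41.7 mm and 7.16 degrees, less where a joint would pass 70% of its speed; a pose out of reach is approached as far as the arm can. A call with a gripper value outside its range is refused whole. The fingers move at their own pace and stop on an object; "force" is the grip in N (left out, the last holds). Time passes only in rows, so rows that repeat a pose let the fingers close. It gives the time, the measured TCP pose, the force, the opening and the grip force at its end, in the units of the state.
- r.get_obs(): the state, without advancing time (a new reading comes with each control period).
- r.grab_frame(name): name is "scene" or "side" or "wrist"; returns (picture, depth): 420x560x3 uint8, blue, green, red; 420x560 float32, m along the optical axis (not along the pixel's ray), 0 where there is no reading.
- r.camera_info(name): a dict with "vertical_fov" (degrees; the focal length in pixels is half the picture's height over the tangent of half this angle, whatever the lens; pixels are square), "cx", "cy" (the principal point, pixels), "D" ([k1, k2, p1, p2, k3] as OpenCV has them; the pictures are not rectified), "cam_to_world" (4x4, takes a point from camera to world coordinates); the wrist camera has in their place "T_tool_cam" (4x4, takes a point from camera to tool coordinates, whose origin is the TCP and whose axes are the flange's). Camera axes: x right, y up, looking along -z (the intrinsics and any distortion apply to the point x, -y, -z); pixel columns grow to the right and rows downward; lengths in m; the calibration is good to about 2 mm. A picture is of the moment at which its call begins: read the wrist's pose just before it. camera_info takes no time and is no camera call.
- r.hand_in(): hands the job in; it is judged then, once.
The state is a dict: "clock": time; "joints": joint angles; "qvel": joint speeds; "tau": joint torques, N m; "tcp_pos": TCP position; "orientation": TCP orientation; "contact_force": force on the tool from outside, world axes, zero at the start; "moment": the same for the moment, N m; "grip_width": finger opening in m; "gripper_force": force on a finger pad.
Only numpy, scipy, OpenCV 4.12 (cv2) and the standard library are available. Lean on these libraries where they do the work, as an engineer would, in place of code of your own. Each camera call takes 0.05 s, during which the arm holds its last target. There are 200 camera calls.

## Working session

There is one attempt and no reset: what is moved stays moved. The work goes in short steps, Python scripts to look and compute and a tool call to move; the robot and the scene stay as the last step left them, time stands still between calls to the robot, and variables do not carry over. Pictures are saved under pics/ and viewed, at most 10 in all, crops included, and the job is handed in when it is done.

Besides the shell and the picture viewer there is one more tool, called after "Request:" by a JSON object that holds its "method" and its "body". servo_tool: Moves the arm, as the interface text tells. Its arguments: {"type":"object","properties":{"commands":{"type":"array"},"force":{"type":"number"}},"required":["commands"]}

```bash
mkdir -p pics
cat > h.py <<'E'
import numpy as np, cv2
from bench import r
from scipy.spatial.transform import Rotation as R
def info(n):
    c=r.camera_info(n); f=210/np.tan(np.radians(c["vertical_fov"])/2)
    K=np.array([[f,0,c["cx"]],[0,f,c["cy"]],[0,0,1]]); D=np.array(c["D"],float)
    if "cam_to_world" in c: T=np.array(c["cam_to_world"])
    else:
        o=r.get_obs(); W=np.eye(4); W[:3,:3]=R.from_rotvec(o["orientation"]).as_matrix(); W[:3,3]=o["tcp_pos"]; T=W@np.array(c["T_tool_cam"])
    return K,D,T
def rays(cam,px):
    K,D,T=cam; p=cv2.undistortPoints(np.array(px,float).reshape(-1,1,2),K,D).reshape(-1,2)
    d=np.c_[p[:,0],-p[:,1],-np.ones(len(p))]@T[:3,:3].T
    return T[:3,3],d
def onplane(cam,px,z):
    o,d=rays(cam,px); return o+d*((z-o[2])/d[:,2])[:,None]
def points(cam,px,depth):
    o,d=rays(cam,px); return o+d*np.asarray(depth)[:,None]
def proj(cam,P):
    K,D,T=cam; q=(np.atleast_2d(P)-T[:3,3])@T[:3,:3]
    return cv2.projectPoints(q*[1,-1,-1],np.zeros(3),np.zeros(3),K,D)[0].reshape(-1,2)
def cross(c1,p1,c2,p2):
    o1,d1=rays(c1,[p1]);o2,d2=rays(c2,[p2]);A=np.c_[d1[0],-d2[0]]
    s=np.linalg.lstsq(A,o2-o1,rcond=None)[0];a=o1+s[0]*d1[0];b=o2+s[1]*d2[0]
    return (a+b)/2,np.linalg.norm(a-b)
E
python3 - <<'E'
from h import *
for n in ("scene","side","wrist"):
    c=info(n); im,d=r.grab_frame(n); cv2.imwrite(f"pics/{n}0.png",im); np.save(f"pics/{n}0.npy",d); print(n,c[0][0,0],c[1],c[2].round(3).tolist(),(d>0).mean())
print(r.get_obs())
E
```

```text
scene 495.755603673238 [-0.1655005  0.         0.         0.         0.       ] [[0.424, -0.624, 0.657, 1.419], [0.906, 0.282, -0.317, -0.253], [0.013, 0.729, 0.684, 0.974], [0.0, 0.0, 0.0, 1.0]] 0.9960289115646258
side 419.5543473662982 [-0.0635693  0.         0.         0.         0.       ] [[-0.824, 0.429, -0.369, 0.215], [-0.566, -0.64, 0.52, 0.686], [-0.013, 0.638, 0.77, 0.866], [0.0, 0.0, 0.0, 1.0]] 0.9958205782312926
wrist 349.5240871154055 [-0.09194136  0.          0.          0.          0.        ] [[1.0, -0.0, 0.001, 0.675], [-0.0, 0.95, 0.314, 0.082], [-0.001, -0.314, 0.95, 0.372], [0.0, 0.0, 0.0, 1.0]] 0.9960841836734694
{'clock': 0.15, 'joints': array([-0.10809971,  0.47760674,  0.02237096,  1.55618153, -0.01148471,
        1.10933452, -0.08311029]), 'qvel': array([ 0.00022104, -0.00463301,  0.0020935 , -0.00297419, -0.00067556,
       -0.00130806,  0.00031425]), 'tau': array([ 1.55385478e-03, -5.96924365e+01,  1.60940632e+00, -2.81490952e+01,
        1.26662746e-02,  6.56643446e-03,  5.58682734e-05]), 'tcp_pos': array([ 6.74552573e-01, -2.48769770e-05,  2.30569970e-01]), 'orientation': array([-2.22081210e+00, -2.22079630e+00,  1.68627808e-03]), 'contact_force': array([-0.15506685, -0.36518868,  0.37672024]), 'moment': array([-0.00620219,  0.03453695, -0.00076026]), 'gripper_force': 0.0, 'grip_width': 0.0852322337818323}
```

View pics/scene0.png

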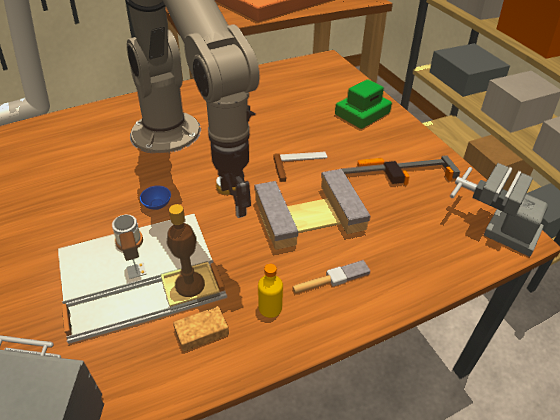

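View pics/side0.png

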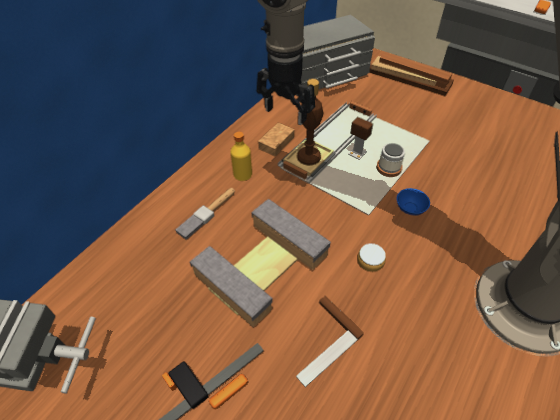

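Scene: the board is at left, grip block at (130,245), tray with lamp stand at (188,285), and blocks at (275,215) and (345,195). Side: grip at (361,128), lamp foot at (308,155), blocks at (290,230) and (230,283).

```bash
cat > m.py <<'E'
from h import *
v,u=np.mgrid[0:420,0:560]; px=np.c_[u.ravel(),v.ravel()]
def cloud(n,tag):
    im=cv2.imread(f"pics/{n}{tag}.png"); d=np.load(f"pics/{n}{tag}.npy").ravel()
    P=points(info(n),px,d); P[d==0]=9
    return P.reshape(420,560,3),im,cv2.cvtColor(im,cv2.COLOR_BGR2HSV).astype(int)
def rect(P):
    (c,s,a)=cv2.minAreaRect((P[:,:2]*1000).astype(np.float32)); return np.round(c,1),np.round(s,1),round(a,2)
def big(m):
    n,l,s,_=cv2.connectedComponentsWithStats(m.astype(np.uint8)); k=1+np.argmax(s[1:,4]); return l==k
E
python3 - <<'E'
from m import *
for n,box in (("scene",(40,205,240,345)),("side",(275,95,435,215))):
    P,im,h=cloud(n,"0")
    inb=np.zeros((420,560),bool); inb[box[1]:box[3],box[0]:box[2]]=1
    w=inb&(h[...,1]<70)&(h[...,2]>120)&(abs(P[...,2]-.006)<.006)
    print(n,"board",w.sum(),rect(P[w]),np.median(P[w][:,2]))
    hb=(h[...,2]<110)&(P[...,2]>.06)&(P[...,2]<.14)&inb
    # grip block: near (130,245)/(361,128)
    c=(130,243) if n=="scene" else (361,128)
    loc=np.hypot(u-c[0],v-c[1])<22
    g=big(hb&loc); Q=P[g]; print(" grip",g.sum(),Q.min(0).round(4),Q.max(0).round(4),np.median(Q,0).round(4))
    t=big(loc&(P[...,2]>.113)&(P[...,2]<.13)); print(" top",t.sum(),rect(P[t]),np.median(P[t],0).round(4), "px",u[t].mean(),v[t].mean())
    for c in ([(275,210),(345,195)] if n=="scene" else [(290,225),(230,275)]):
        b=big((np.hypot(u-c[0],v-c[1])<55)&(P[...,2]>.060)&(P[...,2]<.076)&(h[...,1]<90)); print(" block",b.sum(),rect(P[b]),np.median(P[b][:,2]).round(4))
E
```

```text
scene board 8543 (array([ 546.9, -230.9]), array([381.2, 344.5]), 86.56) 0.0062622940361748425
 grip 171 [ 0.5715 -0.2506  0.061 ] [ 0.5973 -0.2166  0.1221] [ 0.5935 -0.2336  0.1027]
 top 252 (array([ 569.1, -233.4]), array([33. , 54.6]), 86.63) [ 0.5731 -0.2331  0.1213] px 127.13888888888889 241.265873015873
 block 1249 (array([558.1, 156.7]), array([ 62., 208.]), 81.79) 0.069
 block 1138 (array([587.9, 355.2]), array([ 63.6, 207.3]), 81.18) 0.0693
side board 5693 (array([ 532.7, -173.9]), array([506. , 383.4]), 87.84) 0.006251761190979255
 grip 359 [ 0.5364 -0.2525  0.0607] [ 0.5922 -0.2119  0.1258] [ 0.5606 -0.2194  0.1099]
 top 187 (array([ 564.1, -233.9]), array([38.4, 55.2]), 83.01) [ 0.5618 -0.2281  0.1216] px 362.1818181818182 123.41176470588235
 block 1720 (array([553.2, 158.8]), array([ 62.8, 203.4]), 81.43) 0.0676
 block 2191 (array([582.8, 355.6]), array([ 61.3, 204.2]), 81.31) 0.0674
```

View pics/wrist0.png

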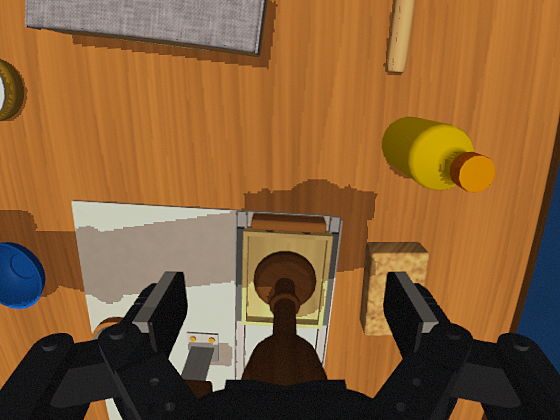

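Request:
{"method": "servo_tool", "body": {"commands": [[0, 0, 7, -30, 0, 4, 0], [0, 0, 14, -65, 0, 8, 0], [0, 0, 21, -100, 0, 12, 0], [0, 0, 28, -135, 0, 16, 0], [0, 0, 35, -150, 0, 20, 0]]}}

```text
clock: 0.57
tcp_pos: [0.5206, -0.0003, 0.2509]
orientation: [-1.441, -2.789, 0.003]
contact_force: [-0.5, -0.1, -0.7]
grip_width: 0.0857
gripper_force: 0.0
```

Request:
{"method": "servo_tool", "body": {"commands": [[0, 0, 7, 0, 0, 0, 0], [0, 0, 14, 0, 0, 0, 0], [0, 0, 21, 0, 0, 0, 0], [0, 0, 28, 0, 0, 0, 0], [0, 0, 35, 0, 0, 0, 0]]}}

```text
clock: 0.98
tcp_pos: [0.5248, -0.0001, 0.2512]
orientation: [-0.536, -3.095, 0.0]
contact_force: [-0.1, -0.2, 0.2]
grip_width: 0.085
gripper_force: 0.0
```

Request:
{"method": "servo_tool", "body": {"commands": [[0, 0, 5, 0, -25, 0, 0], [0, 0, 10, 0, -60, 0, 0], [0, 0, 14, 0, -95, 0, 0], [0, 0, 16.6, 0, -130, 0, 0], [0, 0, 16.6, 0, -165, 0, 0]]}}

```text
clock: 1.4
tcp_pos: [0.5246, -0.1666, 0.2512]
orientation: [-0.089, -3.14, -0.0]
contact_force: [0.2, 0.1, 0.6]
grip_width: 0.0854
gripper_force: 0.0
```

Request:
{"method": "servo_tool", "body": {"commands": [[0, 0, 0, 0, -30, 0, 0], [0, 0, 0, 0, -50, 0, 0], [0, 0, 0, 0, -60, 0, 0], [0, 0, 0, 0, -65, 0, 0], [0, 0, 0, 0, -65, 0, 0]]}}

```text
clock: 1.82
tcp_pos: [0.5249, -0.2301, 0.251]
orientation: [-0.094, -3.14, -0.001]
contact_force: [0.2, -0.2, -0.1]
grip_width: 0.0853
gripper_force: 0.0
```

Run:
```python
from m import *
o=r.get_obs(); print(o["clock"],o["tcp_pos"],o["moment"])
c=info("wrist"); im,d=r.grab_frame("wrist"); cv2.imwrite("pics/wrist1.png",im); np.save("pics/wrist1.npy",d)
P,im,h=cloud("wrist","1")
t=(P[...,2]>.112)&(P[...,2]<.13)&(np.hypot(P[...,0]-.567,P[...,1]+.234)<.06); t=big(t)
print("top",t.sum(),rect(P[t]),np.median(P[t],0).round(4))
w=(h[...,1]<70)&(h[...,2]>120)&(abs(P[...,2]-.006)<.006); print("board",rect(P[w]),np.median(P[w],0))
```

```text
1.8167 [ 0.52491115 -0.23010415  0.25103801] [ 0.05599828 -0.00708595  0.00035174]
top 2297 (array([ 566.4, -230.9]), array([33.2, 53.5]), 87.2) [ 0.5638 -0.2305  0.1211]
board (array([ 571.6, -230.7]), array([384.3, 308.1]), 86.66) [ 0.52477849 -0.25727554  0.00535801]
```

View pics/wrist1.png

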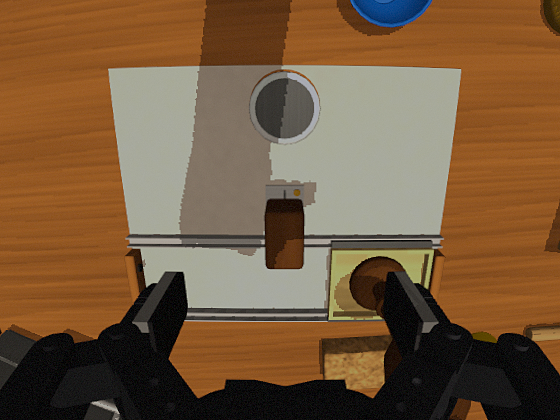

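Handle top is at pixel (284,233), lamp foot at (380,285), and the tin is clear of the fingers. The measured centre agrees across the three views: (0.5665, -0.232), height 0.121, yaw -3.4°.

Request:
{"method": "servo_tool", "body": {"commands": [[0, 0, 0, 20, -1, 0, 0], [0, 0, 0, 41.5, -2, -20, 0], [0, 0, 0, 41.5, -2, -55, 0], [0, 0, 0, 41.5, -2, -90, 0], [0, 0, 0, 41.5, -2, -120, 0]]}}

```text
clock: 2.28
tcp_pos: [0.5669, -0.2289, 0.1295]
orientation: [-0.088, -3.14, -0.002]
contact_force: [0.9, 0.8, -0.4]
grip_width: 0.0856
gripper_force: 0.0
```

Request:
{"method": "servo_tool", "body": {"commands": [[0, 0, 0, 0, 0, -20, 0], [0, 0, 0, 0, 0, -35, 0], [0, 0, 0, 0, 0, -45, 0], [0, 0, 0, 0, 0, -50, 0], [0, 0, 0, 0, 0, -50, 0]]}}

```text
clock: 2.7
tcp_pos: [0.5665, -0.2306, 0.0807]
orientation: [-0.091, -3.139, -0.002]
contact_force: [-0.5, -1.2, 0.7]
grip_width: 0.0852
gripper_force: 0.0
```

Run:
```python
from m import *
o=r.get_obs(); print(o["clock"],o["tcp_pos"],o["orientation"],o["contact_force"],o["moment"])
c=info("wrist"); im,d=r.grab_frame("wrist"); cv2.imwrite("pics/wrist2.png",im); np.save("pics/wrist2.npy",d)
```

```text
2.7 [ 0.56645652 -0.23057356  0.08066081] [-9.06867869e-02 -3.13916408e+00 -1.51607659e-03] [-0.50037386 -1.1658678   0.65799411] [-0.04163427 -0.03844853 -0.03105703]
```

View pics/wrist2.png

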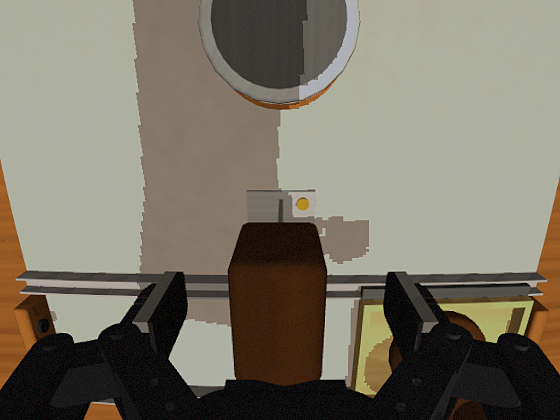

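The block is centred between the fingers (277 against 285 px), so I close on it.

Request:
{"method": "servo_tool", "body": {"commands": [[0, 0, 0, 0, 0, 0, 0.4], [0, 0, 0, 0, 0, 0, 0.5], [0, 0, 0, 0, 0, 0, 0.6], [0, 0, 0, 0, 0, 0, 0.8], [0, 0, 0, 0, 0, 0, 1]], "force": 32}}

```text
clock: 3.17
tcp_pos: [0.5669, -0.2327, 0.0822]
orientation: [0.094, 3.139, -0.001]
contact_force: [-1.1, -0.8, 3.6]
grip_width: 0.0336
gripper_force: 34.4
```

Request:
{"method": "servo_tool", "body": {"commands": [[0, 0, 0, 0, 0, 0, 1], [0, 0, 0, 0, 0, 0, 1], [0, 0, 0, 0, 0, 0, 1], [0, 0, 0, 0, 0, 0, 1], [0, 0, 0, 0, 0, 0, 1]]}}

```text
clock: 3.58
tcp_pos: [0.5669, -0.2327, 0.0821]
orientation: [0.094, 3.139, -0.001]
contact_force: [-1.8, -0.5, 6.2]
grip_width: 0.0336
gripper_force: 34.7
```

Run:
```python
from bench import r
for i in range(3):
    o=r.get_obs(); print(o["clock"],o["tcp_pos"],o["contact_force"].round(2),o["moment"].round(3),o["grip_width"],o["gripper_force"])
```

```text
3.5833 [ 0.56689459 -0.2327337   0.08214079] [-1.78 -0.51  6.17] [-0.321  0.326  0.042] 0.033595632840530104 34.69149649143219
3.5833 [ 0.56689459 -0.2327337   0.08214079] [-1.78 -0.51  6.17] [-0.321  0.326  0.042] 0.033595632840530104 34.69149649143219
3.5833 [ 0.56689459 -0.2327337   0.08214079] [-1.78 -0.51  6.17] [-0.321  0.326  0.042] 0.033595632840530104 34.69149649143219
```

Request:
{"method": "servo_tool", "body": {"commands": [[0, 0, 0, 0, 0, 0.7, 1], [0, 0, 0, 0, 0, 1.7, 1], [0, 0, 0, 0, 0, 3, 1], [0, 0, 0, 0, 0, 4.5, 1], [0, 0, 0, 0, 0, 6, 1]]}}

```text
clock: 4.0
tcp_pos: [0.5658, -0.2312, 0.0865]
orientation: [-0.092, -3.138, -0.002]
contact_force: [1.0, -0.5, -7.9]
grip_width: 0.0336
gripper_force: 33.3
```

Request:
{"method": "servo_tool", "body": {"commands": [[0, 0, 0, 0, 0, 1.5, 1], [0, 0, 0, 0, 0, 3.2, 1], [0, 0, 0, 0, 0, 5.2, 1], [0, 0, 0, 0, 0, 7.5, 1], [0, 0, 0, 0, 0, 10, 1]]}}

```text
clock: 4.42
tcp_pos: [0.5662, -0.2321, 0.0973]
orientation: [-0.093, -3.139, 0.0]
contact_force: [0.2, -0.3, -7.9]
grip_width: 0.0333
gripper_force: 33.5
```

Request:
{"method": "servo_tool", "body": {"commands": [[0, 0, 0, 0, 0, 2.5, 1], [0, 0, 0, 0, 0, 5, 1], [0, 0, 0, 0, 0, 7, 1], [0, 0, 0, 0, 0, 8, 1], [0, 0, 0, 0, 0, 8, 1]]}}

```text
clock: 4.83
tcp_pos: [0.5667, -0.2321, 0.1057]
orientation: [0.093, 3.14, -0.0]
contact_force: [0.2, 0.3, -8.2]
grip_width: 0.0335
gripper_force: 33.5
```

```bash
cat >> m.py <<'E'
def snap(n,tag):
    im,d=r.grab_frame(n); cv2.imwrite(f"pics/{n}{tag}.png",im); np.save(f"pics/{n}{tag}.npy",d); return cloud(n,tag)
def st():
    o=r.get_obs(); print(o["clock"],o["tcp_pos"].round(4),R.from_rotvec(o["orientation"]).as_matrix()[:,0].round(4),R.from_rotvec(o["orientation"]).as_matrix()[:,2].round(4),o["contact_force"].round(2),o["moment"].round(3),o["gripper_force"]); return o
E
python3 - <<'E'
from m import *
st()
for n in ("side","scene"):
    P,im,h=snap(n,"3"); st()
E
```

```text
4.8333 [ 0.5667 -0.2321  0.1057] [-9.982e-01  5.930e-02 -6.000e-04] [ 5.e-04 -2.e-04 -1.e+00] [ 0.25  0.34 -8.17] [-0.234  0.016 -0.021] 33.538126945495605
4.8833 [ 0.5666 -0.232   0.1054] [-9.982e-01  5.930e-02 -2.000e-04] [ 2.e-04 -0.e+00 -1.e+00] [ 0.48 -0.11 -8.34] [-0.315  0.064  0.045] 33.54134023189545
4.9333 [ 0.5665 -0.232   0.1053] [-0.9982  0.0594  0.    ] [-0.  0. -1.] [ 0.38  0.26 -9.17] [-0.277  0.111  0.018] 33.54004919528961
```

View pics/side3.png

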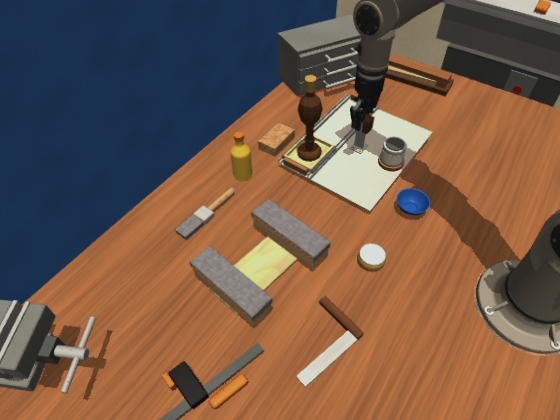

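The board hangs level in the grip, with tray and lamp upright at the +y stop. Next I check the sag and the glue bottle's place, and work out the transport table.

Run:
```python
from m import *
for n,c in (("scene",(270,290)),("side",(241,158))):
    P,im,h=cloud(n,"3")
    g=(np.hypot(u-c[0],v-c[1])<35)&(h[...,0]>18)&(h[...,0]<35)&(h[...,1]>150)&(P[...,2]>.05)&(P[...,2]<.16)
    print("glue",g.sum(),P[g].min(0).round(3),P[g].max(0).round(3))
    w=(h[...,1]<70)&(h[...,2]>120)&(P[...,2]>.008)&(P[...,2]<.06)&(P[...,1]<0.02)&(P[...,0]>.4)&(P[...,0]<.75)
    Q=P[w]; 
    for k in range(4):
        A=np.c_[Q[:,0]-.5665,Q[:,1]+.232,np.ones(len(Q))]; s=np.linalg.lstsq(A,Q[:,2],rcond=None)[0]; e=abs(A@s-Q[:,2]); Q=Q[e<max(.003,2*e.std())]
    print("plane",len(Q),s.round(4))
t=np.arange(0,41)/40; q=490*(10*t**3-15*t**4+6*t**5)
for k in range(8): print([(round(q[5*k+j]-q[5*k],0)) for j in range(1,6)])
```

```text
glue 643 [0.783 0.001 0.05 ] [0.835 0.056 0.136]
plane 7349 [-0.0019 -0.0532  0.0295]
glue 443 [0.774 0.006 0.05 ] [0.82  0.06  0.132]
plane 5302 [-0.0025 -0.0544  0.0295]
[np.float64(0.0), np.float64(1.0), np.float64(2.0), np.float64(4.0), np.float64(8.0)]
[np.float64(5.0), np.float64(12.0), np.float64(21.0), np.float64(31.0), np.float64(43.0)]
[np.float64(14.0), np.float64(29.0), np.float64(46.0), np.float64(65.0), np.float64(84.0)]
[np.float64(21.0), np.float64(42.0), np.float64(65.0), np.float64(87.0), np.float64(110.0)]
[np.float64(23.0), np.float64(46.0), np.float64(68.0), np.float64(89.0), np.float64(110.0)]
[np.float64(20.0), np.float64(38.0), np.float64(55.0), np.float64(70.0), np.float64(84.0)]
[np.float64(12.0), np.float64(22.0), np.float64(31.0), np.float64(38.0), np.float64(43.0)]
[np.float64(4.0), np.float64(6.0), np.float64(7.0), np.float64(8.0), np.float64(8.0)]
```

Request:
{"method": "servo_tool", "body": {"commands": [[-0.1, 0, 0, 0, 0, 0.5, 1], [-0.2, 0, 0, 0, 0, 2, 1], [-0.3, 0, 0, 0, 0, 6, 1], [-0.5, 0, 0, 0, 0, 13, 1], [-0.6, 0, 0, 0, 0, 22, 1]]}}

```text
clock: 5.35
tcp_pos: [0.5661, -0.2318, 0.1276]
orientation: [-0.093, -3.139, 0.016]
contact_force: [0.1, 0.0, -7.8]
grip_width: 0.0336
gripper_force: 33.5
```

Request:
{"method": "servo_tool", "body": {"commands": [[0, 0, 0, 0, 0, 11, 1], [0, 0, 0, 0, 0, 24, 1], [0, 0, 0, 0, 0, 37, 1], [0, 0, 0, 0, 0, 50, 1], [0, 0, 0, 0, 0, 61, 1]]}}

```text
clock: 5.77
tcp_pos: [0.567, -0.2321, 0.1906]
orientation: [0.093, 3.138, -0.017]
contact_force: [-0.1, -0.5, -7.9]
grip_width: 0.0334
gripper_force: 33.5
```

Request:
{"method": "servo_tool", "body": {"commands": [[0, 0, 0, 0, 0, 9, 1], [0, 0, 0, 0, 0, 16, 1], [0, 0, 0, 0, 0, 20, 1], [0, 0, 0, 0, 0, 22, 1], [0, 0, 0, 0, 0, 22, 1]]}}

```text
clock: 6.18
tcp_pos: [0.5665, -0.232, 0.2104]
orientation: [0.093, 3.14, -0.016]
contact_force: [0.2, -0.1, -8.9]
grip_width: 0.034
gripper_force: 33.5
```

Request:
{"method": "servo_tool", "body": {"commands": [[0, 0, 0, 0, 0.2, 0, 1], [0, 0, 0, 0, 0.8, 0, 1], [0, 0, 0, 0, 2, 0, 1], [0, 0, 0, 0, 4.4, 0, 1], [0, 0, 0, 0, 8, 0, 1]]}}

```text
clock: 6.6
tcp_pos: [0.5663, -0.224, 0.21]
orientation: [-0.094, -3.14, 0.016]
contact_force: [0.5, 0.1, -8.6]
grip_width: 0.0341
gripper_force: 33.5
```

Request:
{"method": "servo_tool", "body": {"commands": [[0, 0, 0, 0, 5, 0, 1], [0, 0, 0, 0, 12, 0, 1], [0, 0, 0, 0, 21, 0, 1], [0, 0, 0, 0, 31, 0, 1], [0, 0, 0, 0, 43, 0, 1]]}}

```text
clock: 7.02
tcp_pos: [0.5665, -0.1799, 0.2103]
orientation: [0.093, 3.14, -0.016]
contact_force: [-0.6, 0.5, -8.2]
grip_width: 0.0337
gripper_force: 33.5
```

Request:
{"method": "servo_tool", "body": {"commands": [[0, 0, -0.1, 0, 14, 0, 1], [0, 0, -0.2, 0, 29, 0, 1], [0, 0, -0.4, 0, 46, 0, 1], [0, 0, -0.6, 0, 65, 0, 1], [0, 0, -0.8, 0, 84, 0, 1]]}}

```text
clock: 7.43
tcp_pos: [0.5663, -0.095, 0.2104]
orientation: [0.115, 3.139, -0.016]
contact_force: [0.4, -0.2, -8.8]
grip_width: 0.0334
gripper_force: 33.6
```

Request:
{"method": "servo_tool", "body": {"commands": [[0, 0, -0.3, 0, 21, 0, 1], [0, 0, -0.6, 0, 42, 0, 1], [0, 0, -0.9, 1, 65, 0, 1], [0, 0, -1.2, 1, 87, 0, 1], [0, 0, -1.5, 1, 110, 0, 1]]}}

```text
clock: 7.85
tcp_pos: [0.567, 0.0152, 0.2105]
orientation: [0.155, 3.138, -0.016]
contact_force: [0.1, -1.1, -8.4]
grip_width: 0.0341
gripper_force: 33.5
```

Request:
{"method": "servo_tool", "body": {"commands": [[0, 0, -0.3, 0.2, 23, 0, 1], [0, 0, -0.6, 0.4, 46, 0, 1], [0, 0, -0.9, 0.6, 68, 0, 1], [0, 0, -1.2, 0.8, 89, 0, 1], [0, 0, -1.5, 1, 110, 0, 1]]}}

```text
clock: 8.27
tcp_pos: [0.5677, 0.1254, 0.2104]
orientation: [-0.196, -3.135, 0.016]
contact_force: [0.9, 0.6, -8.2]
grip_width: 0.0335
gripper_force: 33.5
```

Request:
{"method": "servo_tool", "body": {"commands": [[0, 0, -0.3, 0.4, 20, 0, 1], [0, 0, -0.5, 0.8, 38, 0, 1], [0, 0, -0.7, 1.2, 55, 0, 1], [0, 0, -0.9, 1.6, 70, 0, 1], [0, 0, -1, 2, 84, 0, 1]]}}

```text
clock: 8.68
tcp_pos: [0.5695, 0.2093, 0.2103]
orientation: [-0.222, -3.133, 0.016]
contact_force: [0.8, -0.2, -8.0]
grip_width: 0.034
gripper_force: 33.5
```

Request:
{"method": "servo_tool", "body": {"commands": [[0, 0, -0.1, 0, 12, 0, 1], [0, 0, -0.2, 0, 22, 0, 1], [0, 0, -0.3, 0, 31, 0, 1], [0, 0, -0.3, 0, 38, 0, 1], [0, 0, -0.3, 0, 43, 0, 1]]}}

```text
clock: 9.1
tcp_pos: [0.5704, 0.2507, 0.2102]
orientation: [-0.233, -3.133, 0.017]
contact_force: [-0.3, 0.1, -8.1]
grip_width: 0.0339
gripper_force: 33.5
```

Request:
{"method": "servo_tool", "body": {"commands": [[0, 0, 0, 0, 4, 0, 1], [0, 0, 0, 0, 6, 0, 1], [0, 0, 0, 0, 7, 0, 1], [0, 0, 0, 0, 7.5, 0, 1], [0, 0, 0, 0, 7.5, 0, 1]]}}

```text
clock: 9.52
tcp_pos: [0.5707, 0.257, 0.2103]
orientation: [-0.234, -3.133, 0.017]
contact_force: [-0.6, -0.2, -7.8]
grip_width: 0.0338
gripper_force: 33.5
```

Run:
```python
from m import *
for n in ("side","scene","wrist"):
    st(); snap(n,"4")
st()
```

```text
9.5167 [0.5707 0.257  0.2103] [-9.889e-01  1.484e-01 -7.000e-04] [-9.000e-04 -1.070e-02 -9.999e-01] [-0.57 -0.17 -7.82] [-0.224  0.118  0.034] 33.4828519821167
9.5667 [0.5706 0.2569 0.2103] [-9.889e-01  1.484e-01 -7.000e-04] [-9.000e-04 -1.080e-02 -9.999e-01] [-0.32  0.03 -8.07] [-0.251  0.045 -0.038] 33.48399102687836
9.6167 [0.5706 0.2569 0.2103] [-9.889e-01  1.485e-01 -7.000e-04] [-9.000e-04 -1.080e-02 -9.999e-01] [ 0.44 -0.38 -7.17] [-0.309  0.008 -0.023] 33.4834098815918
9.6667 [0.5706 0.257  0.2103] [-9.889e-01  1.485e-01 -6.000e-04] [-0.001  -0.0107 -0.9999] [-0.37 -0.6  -8.4 ] [-0.262  0.138 -0.032] 33.482213616371155
```

View pics/scene4.png

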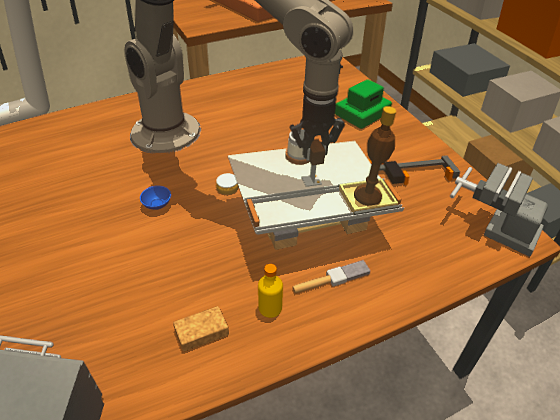

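Board is above the blocks with the tray at the +y stop at (370,195) in scene and the lamp upright. Next a slope and tray estimator, tested on the pictures already taken.

```bash
cat > e.py <<'E'
from m import *
def est(n,tag,tcp,yaw,shot=True):
    P,im,h=snap(n,tag) if shot else cloud(n,tag)
    e=np.array([-np.sin(yaw),np.cos(yaw)]); f=np.array([np.cos(yaw),np.sin(yaw)])
    d=P-tcp; s=d[...,:2]@e; a=d[...,:2]@f; z=d[...,2]
    box=(abs(s)<.21)&(abs(a)<.17)&(z<-.05)&(z>-.1)
    w=box&(h[...,1]<70)&(h[...,2]>90)&(a<.04); A=np.c_[a[w],s[w],np.ones(w.sum())]; b=z[w]
    for k in range(5):
        c=np.linalg.lstsq(A,b,rcond=None)[0]; g=abs(A@c-b); k=g<max(.002,2*g.std()); A,b=A[k],b[k]
    zz=z-(c[0]*a+c[1]*s+c[2])
    y=(abs(s)<.21)&(a>.03)&(a<.17)&(zz>.003)&(zz<.03)&(h[...,0]>18)&(h[...,0]<36)&(h[...,1]>70)&(h[...,2]>60)
    y=big(y); S=np.sort(s[y]); lo,hi=np.percentile(S,[1,99])
    L=(abs(a-.1)<.06)&(zz>.05)&(zz<.27)&(h[...,2]<120)&(abs(s)<.2)
    return dict(slope=c[1].round(4),xs=c[0].round(4),h=c[2].round(4),mid=((lo+hi)/2).round(4),len=(hi-lo).round(4),n=(len(b),int(y.sum())),amid=np.median(a[y]).round(3),lamp=np.median(s[L]).round(4) if L.any() else None,aedge=np.percentile(a[box&(h[...,1]<70)&(h[...,2]>90)],[0.5]).round(4))
E
python3 - <<'E'
from e import *
r35=np.radians
for n in ("scene","side"):
    print(n,est(n,"0",np.array([.5665,-.232,.082]),r35(-3.4),False))
    print(n,est(n,"3",np.array([.5665,-.232,.1055]),r35(-3.4),False))
    print(n,est(n,"4",np.array([.5706,.257,.2103]),r35(-8.53),False))
E
```

```text
scene {'slope': np.float64(0.001), 'xs': np.float64(0.0027), 'h': np.float64(-0.0756), 'mid': np.float64(0.1148), 'len': np.float64(0.119), 'n': (3798, 942), 'amid': np.float64(0.1), 'lamp': np.float64(0.1122), 'aedge': array([-0.1459])}
scene {'slope': np.float64(-0.0534), 'xs': np.float64(0.0015), 'h': np.float64(-0.076), 'mid': np.float64(0.1147), 'len': np.float64(0.1206), 'n': (3795, 953), 'amid': np.float64(0.101), 'lamp': np.float64(0.1188), 'aedge': array([-0.1455])}
scene {'slope': np.float64(-0.0621), 'xs': np.float64(0.0008), 'h': np.float64(-0.0748), 'mid': np.float64(0.1137), 'len': np.float64(0.124), 'n': (3465, 694), 'amid': np.float64(0.105), 'lamp': np.float64(0.1134), 'aedge': array([-0.1455])}
side {'slope': np.float64(-0.003), 'xs': np.float64(-0.0014), 'h': np.float64(-0.0758), 'mid': np.float64(0.0823), 'len': np.float64(0.0602), 'n': (3429, 170), 'amid': np.float64(0.071), 'lamp': np.float64(0.1237), 'aedge': array([-0.1515])}
side {'slope': np.float64(-0.0545), 'xs': np.float64(-0.0001), 'h': np.float64(-0.0761), 'mid': np.float64(0.1143), 'len': np.float64(0.1203), 'n': (3583, 552), 'amid': np.float64(0.088), 'lamp': np.float64(0.1353), 'aedge': array([-0.1518])}
side {'slope': np.float64(-0.0645), 'xs': np.float64(-0.0023), 'h': np.float64(-0.0767), 'mid': np.float64(0.1127), 'len': np.float64(0.1185), 'n': (10070, 1292), 'amid': np.float64(0.095), 'lamp': np.float64(0.1284), 'aedge': array([-0.1513])}
```

Request:
{"method": "servo_tool", "body": {"commands": [[0.15, -0.02, 0, 0, 0, 0, 1], [0.45, -0.07, 0, 0, 0, 0, 1], [0.85, -0.13, 0, 0, 0, 0, 1], [1.3, -0.2, 0, 0, 0, 0, 1], [1.75, -0.26, 0, 0, 0, 0, 1]]}}

```text
clock: 10.08
tcp_pos: [0.5705, 0.2573, 0.2103]
orientation: [0.233, 3.131, 0.033]
contact_force: [-0.5, -0.6, -7.9]
grip_width: 0.0338
gripper_force: 33.5
```

Request:
{"method": "servo_tool", "body": {"commands": [[0.45, -0.07, 0, 0, 0, 0, 1], [0.85, -0.13, 0, 0, 0, 0, 1], [1.2, -0.18, 0, 0, 0, 0, 1], [1.4, -0.21, 0, 0, 0, 0, 1], [1.5, -0.22, 0, 0, 0, 0, 1]]}}

```text
clock: 10.5
tcp_pos: [0.5705, 0.2573, 0.2103]
orientation: [0.233, 3.128, 0.074]
contact_force: [-0.0, 0.5, -9.0]
grip_width: 0.0339
gripper_force: 33.5
```

```bash
cat > cyc.py <<'E'
import sys,json
from e import *
def look(tag):
    o=r.get_obs(); M=R.from_rotvec(o["orientation"]).as_matrix(); yaw=np.arctan2(-M[1,0],-M[0,0])
    f=np.array([np.cos(yaw),np.sin(yaw),0]); 
    tilt=np.arcsin(np.cross(M[:,2],[0,0,-1])@f)*-1
    t=o["clock"]; A=est("scene",tag,o["tcp_pos"],yaw); B=est("side",tag,o["tcp_pos"],yaw); t2=r.get_obs()["clock"]
    sl=[A["slope"]-.001,B["slope"]+.003]; q=[.1140-A["mid"],.1127-B["mid"]]
    rec=dict(t0=t,t1=t+.05,q0=q[0],q1=q[1],slope=float(np.mean(sl)),tilt=float(tilt),clock=t2)
    open("log.txt","a").write(json.dumps(rec)+"\n")
    print("t",t2,"q",np.round(np.array(q)*1000,1),"slope",np.round(sl,4),"tilt",round(tilt,4),"yaw",np.degrees(yaw).round(2),"len",A["len"],B["len"],"Mx",o["moment"][0].round(3),"x",A["xs"],B["xs"],o["tcp_pos"].round(4))
    return rec
if __name__=="__main__": look(sys.argv[1])
E
python3 cyc.py 5
```

```text
t 10.6 q [-3.7 -3.1] slope [-0.0062 -0.003 ] tilt 0.0471 yaw -8.52 len 0.1235 0.1194 Mx -0.439 x 0.0025 -0.0016 [0.5705 0.2573 0.2103]
```

Request:
{"method": "servo_tool", "body": {"commands": [[0.2, -0.03, 0, 0, 0, 0, 1], [0.4, -0.06, 0, 0, 0, 0, 1], [0.55, -0.08, 0, 0, 0, 0, 1], [0.6, -0.09, 0, 0, 0, 0, 1], [0.61, -0.09, 0, 0, 0, 0, 1]]}}

```text
clock: 11.12
tcp_pos: [0.5705, 0.2574, 0.2103]
orientation: [0.233, 3.127, 0.09]
contact_force: [-0.0, -0.2, -7.9]
grip_width: 0.0334
gripper_force: 33.6
```

```bash
sed -i 's/"rows": \[.*\]/"rows": [0.2,0.4,0.56,0.61,0.62]/' state.json; python3 plan.py 7 3.2
```

```text
t 11.2167 q [-3.4 -2. ] slope [0.0042 0.0079] tilt 0.0576 yaw -8.51 len 0.1251 0.119 Mx -0.431 x 0.003 -0.0019 [0.5705 0.2574 0.2103]
pred q 0.8 v 7.3 mm  innov 0.5  dt 0.44  cmd tilt 0.0577
now q 2.0 v 11.5 mm, b -0.0038, slope model 0.0065; next q [ 3.1  4.5  6.3  8.4 10.9]
rows x [-0.01, -0.03, -0.07, -0.12, -0.18] y [0.0, 0.0, 0.01, 0.02, 0.03] theta [-0.01, -0.03, -0.07, -0.12, -0.18]
model end q 10.9 v 31.3
```

Request:
{"method": "servo_tool", "body": {"commands": [[-0.01, 0, 0, 0, 0, 0, 1], [-0.03, 0, 0, 0, 0, 0, 1], [-0.07, 0.01, 0, 0, 0, 0, 1], [-0.12, 0.02, 0, 0, 0, 0, 1], [-0.18, 0.03, 0, 0, 0, 0, 1]]}}

```text
clock: 11.63
tcp_pos: [0.5705, 0.2575, 0.2103]
orientation: [0.232, 3.127, 0.085]
contact_force: [0.4, 0.5, -8.6]
grip_width: 0.0337
gripper_force: 33.6
```

```bash
python3 plan.py 8 2.9
```

```text
t 11.7333 q [2.2 8. ] slope [0.0054 0.0077] tilt 0.0544 yaw -8.5 len 0.1322 0.1192 Mx -0.485 x 0.0006 -0.0018 [0.5705 0.2575 0.2103]
pred q 11.8 v 33.3 mm  innov -2.9  dt 0.44  cmd tilt 0.0546
now q 11.5 v 31.0 mm, b -0.0037, slope model 0.0075; next q [14.3 17.4 20.8 24.6 28.5]
rows x [-0.09, -0.19, -0.3, -0.41, -0.53] y [0.01, 0.03, 0.04, 0.06, 0.08] theta [-0.09, -0.19, -0.3, -0.41, -0.54]
model end q 28.5 v 48.6
```

The scene mask now takes in the +y end stop (its length grew by 9 mm), so I use its free edge instead and replan from the same pictures.

```bash
python3 - <<'E'
s=open("e.py").read()
s=s.replace("L=(abs(a-.1)","lo2=lo+.0619 if n=='scene' else (lo+hi)/2\n    L=(abs(a-.1)").replace("mid=((lo+hi)/2).round(4)","mid=np.round(lo2,4)"); open("e.py","w").write(s)
p=open("plan.py").read()
i=p.index("    # quintic"); 
p=p.replace("    # quintic","    finish(rec['clock'],q,v,b,cmd,T,bool(S['rows']))\ndef finish(clock,q,v,b,cmd,T,mov):\n    # quintic").replace("if not S[\"rows\"] else","if not mov else").replace('t=rec["clock"],q=q','t=clock,q=q'); open("plan.py","w").write(p)
E
python3 -c "
from plan import *
finish(11.7333,.0134,.0340,-.0037,.0546,2.8,True)"
```

```text
now q 13.4 v 34.0 mm, b -0.0037, slope model 0.0082; next q [16.4 19.8 23.6 27.6 31.9]
rows x [-0.11, -0.23, -0.36, -0.48, -0.62] y [0.02, 0.03, 0.05, 0.07, 0.09] theta [-0.11, -0.23, -0.36, -0.49, -0.63]
model end q 31.9 v 52.4
```

Request:
{"method": "servo_tool", "body": {"commands": [[-0.11, 0.02, 0, 0, 0, 0, 1], [-0.23, 0.03, 0, 0, 0, 0, 1], [-0.36, 0.05, 0, 0, 0, 0, 1], [-0.48, 0.07, 0, 0, 0, 0, 1], [-0.62, 0.09, 0, 0, 0, 0, 1]]}}

```text
clock: 12.15
tcp_pos: [0.5705, 0.2576, 0.2103]
orientation: [0.232, 3.129, 0.068]
contact_force: [0.0, -0.7, -7.4]
grip_width: 0.0338
gripper_force: 33.5
```

```bash
python3 plan.py 9 2.3
```

```text
t 12.25 q [21.9 23.5] slope [0.0002 0.0022] tilt 0.0434 yaw -8.5 len 0.1202 0.1189 Mx -0.309 x 0.0005 -0.002 [0.5705 0.2576 0.2103]
pred q 32.9 v 51.7 mm  innov -7.1  dt 0.44  cmd tilt 0.0436
now q 29.7 v 38.1 mm, b -0.0040, slope model 0.0038; next q [33.  36.4 40.  43.8 47.8]
rows x [-0.04, -0.1, -0.17, -0.26, -0.37] y [0.01, 0.01, 0.03, 0.04, 0.05] theta [-0.04, -0.1, -0.17, -0.26, -0.37]
model end q 47.8 v 49.1
```

```bash
C=.37 python3 -c "
from plan import *
finish(12.25,.0284,.034,-.0092,.0436,2.7,True)"
```

```text
now q 28.4 v 34.0 mm, b -0.0092, slope model 0.0024; next q [31.3 34.2 37.2 40.3 43.6]
rows x [-0.02, -0.06, -0.1, -0.16, -0.22] y [0.0, 0.01, 0.01, 0.02, 0.03] theta [-0.02, -0.06, -0.1, -0.16, -0.22]
model end q 43.6 v 39.9
```

Request:
{"method": "servo_tool", "body": {"commands": [[-0.02, 0, 0, 0, 0, 0, 1], [-0.06, 0.01, 0, 0, 0, 0, 1], [-0.1, 0.01, 0, 0, 0, 0, 1], [-0.16, 0.02, 0, 0, 0, 0, 1], [-0.22, 0.03, 0, 0, 0, 0, 1]]}}

```text
clock: 12.67
tcp_pos: [0.5705, 0.2575, 0.2103]
orientation: [0.233, 3.129, 0.062]
contact_force: [0.7, 0.3, -8.5]
grip_width: 0.0335
gripper_force: 33.5
```

```bash
C=.37 python3 plan.py 10 2.2
```

```text
t 12.7667 q [33.5 34.7] slope [0.0014 0.0034] tilt 0.0396 yaw -8.5 len 0.1195 0.1186 Mx -0.283 x -0.0 -0.0018 [0.5705 0.2575 0.2103]
pred q 44.8 v 41.7 mm  innov -7.8  dt 0.44  cmd tilt 0.0398
now q 40.1 v 26.3 mm, b -0.0089, slope model 0.0031; next q [42.4 44.8 47.4 50.3 53.5]
rows x [0.03, 0.03, 0.01, -0.03, -0.1] y [-0.0, -0.0, -0.0, 0.0, 0.01] theta [0.03, 0.03, 0.01, -0.03, -0.1]
model end q 53.5 v 39.8
```

```bash
sed -i 's/^MU=.02;/MU=.027;/' plan.py; C=.37 python3 -c "
from plan import *
finish(12.7667,.0385,.019,-.0092,.0398,2.8,True)"
```

```text
now q 38.5 v 19.0 mm, b -0.0092, slope model 0.0023; next q [40.1 41.7 43.4 45.3 47.3]
rows x [0.03, 0.04, 0.04, 0.03, 0.01] y [-0.0, -0.01, -0.01, -0.0, -0.0] theta [0.03, 0.04, 0.04, 0.03, 0.01]
model end q 47.3 v 25.4
```

Request:
{"method": "servo_tool", "body": {"commands": [[0.06, -0.01, 0, 0, 0, 0, 1], [0.1, -0.01, 0, 0, 0, 0, 1], [0.1, -0.01, 0, 0, 0, 0, 1], [0.08, -0.01, 0, 0, 0, 0, 1], [0.06, -0.01, 0, 0, 0, 0, 1]]}}

```text
clock: 13.18
tcp_pos: [0.5705, 0.2575, 0.2103]
orientation: [0.233, 3.129, 0.064]
contact_force: [0.7, 0.8, -8.2]
grip_width: 0.0338
gripper_force: 33.4
```

```bash
sed -i 's/"rows": \[.*\]/"rows": [0.06,0.1,0.1,0.08,0.06]/' state.json; C=.37 python3 plan.py 11 2.2
```

```text
t 13.2833 q [43.  44.4] slope [0.0053 0.0084] tilt 0.0407 yaw -8.5 len 0.1205 0.1186 Mx -0.293 x 0.0012 -0.0017 [0.5705 0.2575 0.2103]
pred q 48.8 v 30.8 mm  innov -2.1  dt 0.44  cmd tilt 0.0408
now q 49.1 v 29.6 mm, b -0.0090, slope model 0.0075; next q [51.7 54.7 57.8 61.3 64.9]
rows x [-0.08, -0.16, -0.26, -0.37, -0.47] y [0.01, 0.02, 0.04, 0.05, 0.07] theta [-0.08, -0.16, -0.26, -0.37, -0.48]
model end q 64.9 v 44.0
```

```bash
C=.37 python3 -c "
from plan import *
finish(13.2833,.0487,.027,-.0092,.0408,2.4,True)"
```

```text
now q 48.7 v 27.0 mm, b -0.0092, slope model 0.0071; next q [51.1 53.8 56.7 59.8 63.1]
rows x [-0.07, -0.15, -0.24, -0.33, -0.43] y [0.01, 0.02, 0.04, 0.05, 0.06] theta [-0.07, -0.15, -0.24, -0.33, -0.43]
model end q 63.1 v 40.3
```

Request:
{"method": "servo_tool", "body": {"commands": [[-0.07, 0.01, 0, 0, 0, 0, 1], [-0.15, 0.02, 0, 0, 0, 0, 1], [-0.24, 0.04, 0, 0, 0, 0, 1], [-0.33, 0.05, 0, 0, 0, 0, 1], [-0.43, 0.06, 0, 0, 0, 0, 1]]}}

```text
clock: 13.7
tcp_pos: [0.5705, 0.2576, 0.2103]
orientation: [0.233, 3.129, 0.052]
contact_force: [-0.0, -0.0, -8.5]
grip_width: 0.0339
gripper_force: 33.4
```

```bash
C=.37 python3 plan.py 12 1.9
```

```text
t 13.8 q [59.1 61.4] slope [0.0044 0.0067] tilt 0.0331 yaw -8.5 len 0.1201 0.1189 Mx -0.222 x -0.001 -0.0018 [0.5705 0.2576 0.2103]
pred q 64.4 v 42.4 mm  innov -1.6  dt 0.44  cmd tilt 0.0333
now q 66.0 v 41.2 mm, b -0.0089, slope model 0.0063; next q [69.6 73.3 77.1 80.9 84.6]
rows x [-0.14, -0.28, -0.42, -0.54, -0.67] y [0.02, 0.04, 0.06, 0.08, 0.1] theta [-0.14, -0.28, -0.42, -0.55, -0.68]
model end q 84.7 v 44.7
```

Request:
{"method": "servo_tool", "body": {"commands": [[-0.14, 0.02, 0, 0, 0, 0, 1], [-0.28, 0.04, 0, 0, 0, 0, 1], [-0.42, 0.06, 0, 0, 0, 0, 1], [-0.54, 0.08, 0, 0, 0, 0, 1], [-0.67, 0.1, 0, 0, 0, 0, 1]]}}

```text
clock: 14.22
tcp_pos: [0.5705, 0.2576, 0.2103]
orientation: [0.233, 3.131, 0.033]
contact_force: [-0.2, 0.1, -7.9]
grip_width: 0.0337
gripper_force: 33.3
```

```bash
C=.37 python3 plan.py 13 1.4
```

```text
t 14.3167 q [79.  79.3] slope [-0.0001  0.0018] tilt 0.0212 yaw -8.5 len 0.121 0.1153 Mx -0.154 x 0.0005 -0.0021 [0.5705 0.2576 0.2103]
pred q 86.1 v 46.0 mm  innov -5.1  dt 0.44  cmd tilt 0.0214
now q 84.4 v 34.3 mm, b -0.0086, slope model 0.0015; next q [87.2 90.  92.8 95.5 98.3]
rows x [-0.02, -0.06, -0.12, -0.19, -0.28] y [0.0, 0.01, 0.02, 0.03, 0.04] theta [-0.02, -0.06, -0.12, -0.19, -0.28]
model end q 98.2 v 32.1
```

```bash
C=.37 python3 -c "
from plan import *
finish(14.3167,.0847,.0365,-.0090,.0214,1.5,True)"
```

```text
now q 84.7 v 36.5 mm, b -0.0090, slope model 0.0012; next q [87.7 90.6 93.4 96.2 98.8]
rows x [-0.05, -0.1, -0.17, -0.24, -0.31] y [0.01, 0.01, 0.03, 0.04, 0.05] theta [-0.05, -0.1, -0.17, -0.24, -0.31]
model end q 98.7 v 30.7
```

Request:
{"method": "servo_tool", "body": {"commands": [[-0.07, 0.01, 0, 0, 0, 0, 1], [-0.14, 0.02, 0, 0, 0, 0, 1], [-0.21, 0.03, 0, 0, 0, 0, 1], [-0.28, 0.04, 0, 0, 0, 0, 1], [-0.36, 0.05, 0, 0, 0, 0, 1]]}}

```text
clock: 14.73
tcp_pos: [0.5706, 0.2575, 0.2103]
orientation: [0.233, 3.131, 0.023]
contact_force: [0.1, -0.5, -9.2]
grip_width: 0.0337
gripper_force: 33.3
```

```bash
sed -i 's/"rows": \[.*\]/"rows": [-0.07,-0.14,-0.21,-0.28,-0.36]/' state.json; C=.37 python3 plan.py 14 1.0
```

```text
t 14.8333 q [93.3 78.9] slope [-0.0013  0.0015] tilt 0.0149 yaw -8.5 len 0.1207 0.0877 Mx -0.051 x 0.0023 -0.0015 [0.5706 0.2575 0.2103]
pred q 100.4 v 33.9 mm  innov -12.8  dt 0.44  cmd tilt 0.0151
now q 89.9 v 4.3 mm, b -0.0077, slope model -0.0019; next q [90.3 91.1 92.7 95.3 98.6]
rows x [0.65, 0.97, 0.99, 0.8, 0.45] y [-0.1, -0.15, -0.15, -0.12, -0.07] theta [0.66, 0.98, 1.0, 0.81, 0.46]
model end q 98.3 v 41.9
```

```bash
sed -i 's/^MU=.027;/MU=.023;/; s/    qm=(A+B)\/2; tm=rec\["t0"\]+.025/    qm=A; tm=rec["t0"]/; s/\[.025\],b)/[.001],b)/; s/\[.075\],b)/[.099],b)/' plan.py; C=.37 python3 -c "
from plan import *
finish(14.8333,.0969,.0195,-.0084,.0151,1.5,True)"
```

```text
now q 96.9 v 19.5 mm, b -0.0084, slope model 0.0000; next q [ 98.5  99.9 101.4 102.8 104.2]
rows x [0.03, 0.04, 0.03, 0.01, -0.02] y [-0.0, -0.01, -0.0, -0.0, 0.0] theta [0.03, 0.04, 0.03, 0.01, -0.02]
model end q 104.2 v 16.9
```

Request:
{"method": "servo_tool", "body": {"commands": [[0.03, 0, 0, 0, 0, 0, 1], [0.04, -0.01, 0, 0, 0, 0, 1], [0.03, 0, 0, 0, 0, 0, 1], [0.01, 0, 0, 0, 0, 0, 1], [-0.02, 0, 0, 0, 0, 0, 1]]}}

```text
clock: 15.25
tcp_pos: [0.5705, 0.2575, 0.2103]
orientation: [0.233, 3.131, 0.023]
contact_force: [-0.3, 0.1, -7.9]
grip_width: 0.0335
gripper_force: 33.2
```

```bash
C=.37 python3 plan.py 15 1.0
```

```text
t 15.35 q [100.3  80.8] slope [0.0009 0.0041] tilt 0.0146 yaw -8.51 len 0.1201 0.079 Mx -0.051 x 0.0019 -0.0014 [0.5705 0.2575 0.2103]
pred q 104.5 v 18.5 mm  innov -2.7  dt 0.42  cmd tilt 0.0148
now q 103.4 v 12.4 mm, b -0.0081, slope model 0.0024; next q [104.5 105.6 106.9 108.3 109.8]
rows x [0.06, 0.06, 0.02, -0.07, -0.17] y [-0.01, -0.01, -0.0, 0.01, 0.03] theta [0.06, 0.06, 0.02, -0.07, -0.17]
model end q 109.7 v 16.9
```

```bash
C=.37 python3 -c "
from plan import *
finish(15.35,.1029,.011,-.0081,.0148,1.6,True)"
```

```text
now q 102.9 v 11.0 mm, b -0.0081, slope model 0.0022; next q [103.8 104.7 105.7 106.6 107.5]
rows x [-0.01, -0.02, -0.04, -0.07, -0.09] y [0.0, 0.0, 0.01, 0.01, 0.01] theta [-0.01, -0.02, -0.04, -0.07, -0.09]
model end q 107.5 v 11.3
```

Request:
{"method": "servo_tool", "body": {"commands": [[-0.01, 0, 0, 0, 0, 0, 1], [-0.02, 0, 0, 0, 0, 0, 1], [-0.04, 0.01, 0, 0, 0, 0, 1], [-0.07, 0.01, 0, 0, 0, 0, 1], [-0.1, 0.01, 0, 0, 0, 0, 1]]}}

```text
clock: 15.77
tcp_pos: [0.5705, 0.2575, 0.2103]
orientation: [0.233, 3.131, 0.02]
contact_force: [0.8, -0.4, -8.0]
grip_width: 0.0337
gripper_force: 33.2
```

```bash
C=.37 python3 plan.py 16 1.2
```

```text
t 15.8667 q [105.  82.] slope [0.0006 0.0041] tilt 0.0129 yaw -8.5 len 0.1199 0.0734 Mx -0.068 x 0.003 -0.0014 [0.5705 0.2575 0.2103]
pred q 107.8 v 12.3 mm  innov -1.4  dt 0.42  cmd tilt 0.0132
now q 107.5 v 9.4 mm, b -0.0079, slope model 0.0026; next q [108.3 109.1 109.9 110.7 111.5]
rows x [-0.02, -0.04, -0.07, -0.1, -0.13] y [0.0, 0.01, 0.01, 0.01, 0.02] theta [-0.02, -0.04, -0.07, -0.1, -0.13]
model end q 111.5 v 9.1
```

Request:
{"method": "servo_tool", "body": {"commands": [[-0.02, 0, 0, 0, 0, 0, 1], [-0.04, 0.01, 0, 0, 0, 0, 1], [-0.07, 0.01, 0, 0, 0, 0, 1], [-0.1, 0.01, 0, 0, 0, 0, 1], [-0.14, 0.02, 0, 0, 0, 0, 1]]}}

```text
clock: 16.28
tcp_pos: [0.5705, 0.2575, 0.2103]
orientation: [0.233, 3.131, 0.016]
contact_force: [-1.1, 0.3, -8.3]
grip_width: 0.0339
gripper_force: 33.2
```

```bash
sed -i 's/-0.13\]/-0.14]/' state.json; C=.37 python3 plan.py 17 0.9
```

```text
t 16.3833 q [107.3  82.5] slope [-0.001   0.0021] tilt 0.0104 yaw -8.5 len 0.1205 0.071 Mx 0.002 x 0.0027 -0.0019 [0.5705 0.2575 0.2103]
pred q 111.6 v 9.6 mm  innov -3.1  dt 0.42  cmd tilt 0.0108
now q 109.2 v 1.5 mm, b -0.0077, slope model 0.0009; next q [109.3 109.6 110.1 110.8 111.7]
rows x [0.2, 0.29, 0.28, 0.2, 0.08] y [-0.03, -0.04, -0.04, -0.03, -0.01] theta [0.2, 0.29, 0.28, 0.2, 0.08]
model end q 111.7 v 11.2
```

```bash
C=.37 python3 -c "
from plan import *
finish(16.3833,.1087,.001,-.0080,.0107,1.5,False)"
```

```text
now q 108.7 v 1.0 mm, b -0.0080, slope model 0.0004; next q [108.8 108.9 109.1 109.4 109.8]
rows x [0.15, 0.17, 0.18, 0.18, 0.16] y [-0.02, -0.03, -0.03, -0.03, -0.02] theta [0.15, 0.17, 0.18, 0.18, 0.16]
model end q 109.5 v 4.1
```

Request:
{"method": "servo_tool", "body": {"commands": [[0.1, -0.01, 0, 0, 0, 0, 1], [0.17, -0.03, 0, 0, 0, 0, 1], [0.18, -0.03, 0, 0, 0, 0, 1], [0.18, -0.03, 0, 0, 0, 0, 1], [0.16, -0.02, 0, 0, 0, 0, 1]]}}

```text
clock: 16.8
tcp_pos: [0.5705, 0.2574, 0.2103]
orientation: [0.233, 3.131, 0.021]
contact_force: [-0.2, 0.8, -8.2]
grip_width: 0.0336
gripper_force: 33.2
```

```bash
sed -i 's/"rows": \[.*\]/"rows": [0.1,0.17,0.18,0.18,0.16]/' state.json; C=.37 python3 plan.py 18 1.1
```

```text
t 16.9 q [106.9  83.2] slope [0.0014 0.0055] tilt 0.0132 yaw -8.51 len 0.1202 0.0711 Mx -0.012 x 0.0034 -0.0016 [0.5705 0.2574 0.2103]
pred q 109.4 v 4.3 mm  innov -1.1  dt 0.42  cmd tilt 0.0135
now q 108.7 v 2.8 mm, b -0.0078, slope model 0.0034; next q [109.  109.4 109.9 110.6 111.3]
rows x [0.03, 0.04, 0.02, -0.02, -0.08] y [-0.0, -0.01, -0.0, 0.0, 0.01] theta [0.03, 0.04, 0.02, -0.02, -0.08]
model end q 111.3 v 9.1
```

Request:
{"method": "servo_tool", "body": {"commands": [[0.05, -0.01, 0, 0, 0, 0, 1], [0.07, -0.01, 0, 0, 0, 0, 1], [0.06, -0.01, 0, 0, 0, 0, 1], [0.02, 0, 0, 0, 0, 0, 1], [-0.03, 0, 0, 0, 0, 0, 1]]}}

```text
clock: 17.32
tcp_pos: [0.5705, 0.2575, 0.2103]
orientation: [0.233, 3.131, 0.02]
contact_force: [0.3, -0.2, -8.5]
grip_width: 0.0337
gripper_force: 33.2
```

```bash
sed -i 's/"rows": \[.*\]/"rows": [0.05,0.07,0.06,0.02,-0.03]/' state.json; C=.37 python3 plan.py 19 0.9
```

```text
t 17.4167 q [109.8  85.1] slope [0.0025 0.0055] tilt 0.0126 yaw -8.5 len 0.1197 0.0695 Mx -0.047 x 0.0018 -0.0017 [0.5705 0.2575 0.2103]
pred q 111.8 v 12.2 mm  innov -0.6  dt 0.42  cmd tilt 0.0130
now q 112.4 v 12.6 mm, b -0.0076, slope model 0.0044; next q [113.5 114.5 115.2 115.6 115.8]
rows x [-0.24, -0.38, -0.43, -0.43, -0.37] y [0.04, 0.06, 0.06, 0.06, 0.05] theta [-0.24, -0.38, -0.43, -0.43, -0.37]
model end q 115.8 v 0.7
```

Request:
{"method": "servo_tool", "body": {"commands": [[-0.18, 0.03, 0, 0, 0, 0, 1], [-0.3, 0.04, 0, 0, 0, 0, 1], [-0.36, 0.05, 0, 0, 0, 0, 1], [-0.36, 0.05, 0, 0, 0, 0, 1], [-0.34, 0.05, 0, 0, 0, 0, 1]]}}

```text
clock: 17.83
tcp_pos: [0.5705, 0.2576, 0.2103]
orientation: [0.233, 3.132, 0.01]
contact_force: [-0.3, 0.7, -8.8]
grip_width: 0.0336
gripper_force: 33.2
```

```bash
sed -i 's/"rows": \[.*\]/"rows": [-0.18,-0.3,-0.36,-0.36,-0.34]/' state.json; C=.37 python3 plan.py 20 0.9; cp state.json s20.json
```

```text
t 17.9333 q [113.2  87.6] slope [-0.0019  0.0014] tilt 0.0067 yaw -8.5 len 0.1202 0.0686 Mx 0.02 x 0.005 -0.0011 [0.5705 0.2576 0.2103]
pred q 116.9 v 6.4 mm  innov -2.7  dt 0.42  cmd tilt 0.0070
now q 114.6 v 0.0 mm, b -0.0073, slope model -0.0004; next q [114.6 114.6 114.6 114.7 114.7]
rows x [0.16, 0.18, 0.18, 0.18, 0.17] y [-0.02, -0.03, -0.03, -0.03, -0.03] theta [0.16, 0.18, 0.18, 0.18, 0.17]
model end q 114.8 v 1.0
```

The tray is at about 114 mm, nearly at rest, with slope near zero. I hold still.

Request:
{"method": "servo_tool", "body": {"commands": [[0, 0, 0, 0, 0, 0, 1], [0, 0, 0, 0, 0, 0, 1], [0, 0, 0, 0, 0, 0, 1], [0, 0, 0, 0, 0, 0, 1], [0, 0, 0, 0, 0, 0, 1]]}}

```text
clock: 18.35
tcp_pos: [0.5705, 0.2575, 0.2103]
orientation: [0.233, 3.132, 0.01]
contact_force: [-0.8, 0.7, -8.1]
grip_width: 0.0337
gripper_force: 33.2
```

```bash
python3 cyc.py 21; python3 cyc.py 22
```

```text
t 18.45 q [111.4  85.7] slope [-0.003   0.0002] tilt 0.0067 yaw -8.5 len 0.1203 0.0695 Mx -0.067 x 0.0029 -0.0015 [0.5705 0.2575 0.2103]
t 18.55 q [110.5  84.3] slope [-0.003   0.0001] tilt 0.0067 yaw -8.51 len 0.1199 0.0689 Mx -0.085 x 0.0026 -0.0013 [0.5705 0.2575 0.2103]
```

Tray is creeping back slowly (about -8 mm/s), so I catch it with a small opposite tilt.

Request:
{"method": "servo_tool", "body": {"commands": [[0.15, -0.02, 0, 0, 0, 0, 1], [0.25, -0.04, 0, 0, 0, 0, 1], [0.25, -0.04, 0, 0, 0, 0, 1], [0.2, -0.03, 0, 0, 0, 0, 1], [0.17, -0.03, 0, 0, 0, 0, 1]]}}

```text
clock: 18.97
tcp_pos: [0.5705, 0.2574, 0.2103]
orientation: [0.233, 3.131, 0.015]
contact_force: [-1.0, -0.2, -8.7]
grip_width: 0.0335
gripper_force: 33.2
```

```bash
cat > two.py <<'E'
import sys
from e import *
Q=[]
for i in range(2):
    o=r.get_obs(); M=R.from_rotvec(o["orientation"]).as_matrix(); yaw=np.arctan2(-M[1,0],-M[0,0]); tl=-np.cross(M[:,2],[0,0,-1])@[np.cos(yaw),np.sin(yaw),0]
    A=est("scene",sys.argv[1]+"ab"[i],o["tcp_pos"],yaw); q=.1146-A["mid"]+.06*tl
    print(round(o["clock"],2),"q %.1f lamp %.1f slope %.4f tilt %.4f"%(q*1e3,(-A["lamp"])*1e3,A["slope"]-.001,tl))
E
python3 two.py 23
```

```text
18.97 q 107.0 lamp 0.6 slope -0.0020 tilt 0.0096
19.02 q 106.8 lamp 0.0 slope -0.0025 tilt 0.0096
```

```bash
sed -i 's/^MU=.023;/MU=.02;/' plan.py; C=.37 python3 -c "
from plan import *
finish(19.07,.1064,-.005,-.0089,.0097,1.6,False)"
```

```text
now q 106.4 v -5.0 mm, b -0.0089, slope model -0.0024; next q [106.  105.7 105.6 105.6 105.9]
rows x [0.11, 0.17, 0.44, 0.45, 0.44] y [-0.02, -0.03, -0.07, -0.07, -0.07] theta [0.11, 0.17, 0.44, 0.45, 0.44]
model end q 106.0 v 5.3
```

Request:
{"method": "servo_tool", "body": {"commands": [[0.15, -0.02, 0, 0, 0, 0, 1], [0.28, -0.04, 0, 0, 0, 0, 1], [0.38, -0.06, 0, 0, 0, 0, 1], [0.42, -0.06, 0, 0, 0, 0, 1], [0.4, -0.06, 0, 0, 0, 0, 1]]}}

```text
clock: 19.48
tcp_pos: [0.5706, 0.2574, 0.2103]
orientation: [0.233, 3.131, 0.026]
contact_force: [0.7, 0.7, -8.5]
grip_width: 0.0334
gripper_force: 33.1
```

```bash
python3 two.py 24
```

```text
19.48 q 104.3 lamp -1.4 slope 0.0040 tilt 0.0168
19.53 q 104.8 lamp -1.4 slope 0.0031 tilt 0.0167
```

```bash
C=.37 python3 -c "
from plan import *
finish(19.58,.1049,.004,-.0090,.0169,1.6,True)"
```

```text
now q 104.9 v 4.0 mm, b -0.0090, slope model 0.0042; next q [105.3 105.8 106.5 107.2 108. ]
rows x [-0.02, -0.05, -0.08, -0.12, -0.15] y [0.0, 0.01, 0.01, 0.02, 0.02] theta [-0.02, -0.05, -0.08, -0.12, -0.15]
model end q 108.0 v 9.8
```

Request:
{"method": "servo_tool", "body": {"commands": [[-0.02, 0, 0, 0, 0, 0, 1], [-0.05, 0.01, 0, 0, 0, 0, 1], [-0.08, 0.01, 0, 0, 0, 0, 1], [-0.12, 0.02, 0, 0, 0, 0, 1], [-0.16, 0.02, 0, 0, 0, 0, 1]]}}

```text
clock: 20.0
tcp_pos: [0.5705, 0.2575, 0.2103]
orientation: [0.233, 3.131, 0.022]
contact_force: [0.5, -0.4, -8.1]
grip_width: 0.034
gripper_force: 33.1
```

```bash
python3 two.py 25; C=.37 python3 -c "
from plan import *
for q,v in ((.1085,.008),(.1085,.011),(.1100,.010),(.1075,.008)): finish(20.1,q,v,-.0090,.0141,1.1,True)"
```

```text
20.0 q 109.0 lamp 3.0 slope 0.0027 tilt 0.0139
20.05 q 109.5 lamp 3.3 slope 0.0022 tilt 0.0139
now q 108.5 v 8.0 mm, b -0.0090, slope model 0.0027; next q [109.2 109.9 110.7 111.4 112.2]
rows x [-0.02, -0.05, -0.08, -0.12, -0.15] y [0.0, 0.01, 0.01, 0.02, 0.02] theta [-0.02, -0.05, -0.08, -0.12, -0.15]
model end q 112.1 v 8.4
now q 108.5 v 11.0 mm, b -0.0090, slope model 0.0027; next q [109.4 110.4 111.3 112.1 112.8]
rows x [-0.06, -0.11, -0.15, -0.19, -0.22] y [0.01, 0.02, 0.02, 0.03, 0.03] theta [-0.06, -0.11, -0.15, -0.19, -0.22]
model end q 112.8 v 8.2
now q 110.0 v 10.0 mm, b -0.0090, slope model 0.0032; next q [110.9 111.7 112.5 113.2 113.8]
rows x [-0.09, -0.16, -0.21, -0.24, -0.26] y [0.01, 0.02, 0.03, 0.04, 0.04] theta [-0.09, -0.16, -0.21, -0.24, -0.26]
model end q 113.8 v 6.2
now q 107.5 v 8.0 mm, b -0.0090, slope model 0.0023; next q [108.2 108.9 109.7 110.5 111.4]
rows x [0.01, 0.0, -0.03, -0.07, -0.11] y [-0.0, -0.0, 0.0, 0.01, 0.02] theta [0.01, 0.0, -0.03, -0.07, -0.11]
model end q 111.3 v 9.8
```

Request:
{"method": "servo_tool", "body": {"commands": [[-0.1, 0.01, 0, 0, 0, 0, 1], [-0.18, 0.03, 0, 0, 0, 0, 1], [-0.24, 0.04, 0, 0, 0, 0, 1], [-0.28, 0.04, 0, 0, 0, 0, 1], [-0.29, 0.04, 0, 0, 0, 0, 1]]}}

```text
clock: 20.52
tcp_pos: [0.5705, 0.2576, 0.2103]
orientation: [0.233, 3.131, 0.014]
contact_force: [-0.8, -0.0, -9.2]
grip_width: 0.0339
gripper_force: 33.2
```

```bash
python3 two.py 26
```

```text
20.52 q 115.6 lamp 8.8 slope 0.0006 tilt 0.0088
20.57 q 115.9 lamp 9.3 slope 0.0003 tilt 0.0089
```

Request:
{"method": "servo_tool", "body": {"commands": [[-0.1, 0.01, 0, 0, 0, 0, 1], [-0.15, 0.02, 0, 0, 0, 0, 1], [-0.12, 0.02, 0, 0, 0, 0, 1], [-0.08, 0.01, 0, 0, 0, 0, 1], [-0.06, 0.01, 0, 0, 0, 0, 1]]}}

```text
clock: 21.03
tcp_pos: [0.5705, 0.2575, 0.2103]
orientation: [0.233, 3.131, 0.012]
contact_force: [0.0, 0.2, -6.8]
grip_width: 0.0337
gripper_force: 33.2
```

```bash
python3 two.py 27
```

```text
21.03 q 117.5 lamp 11.1 slope 0.0004 tilt 0.0079
21.08 q 117.8 lamp 11.1 slope 0.0009 tilt 0.0079
```

Request:
{"method": "servo_tool", "body": {"commands": [[-0.02, 0, 0, 0, 0, 0, 1], [-0.03, 0, 0, 0, 0, 0, 1], [-0.03, 0, 0, 0, 0, 0, 1], [-0.03, 0, 0, 0, 0, 0, 1]]}}

```text
clock: 21.47
tcp_pos: [0.5705, 0.2575, 0.2103]
orientation: [0.233, 3.131, 0.011]
contact_force: [-0.7, 0.1, -8.2]
grip_width: 0.0331
gripper_force: 33.2
```

```bash
python3 two.py 28
```

```text
21.47 q 117.6 lamp 11.1 slope -0.0007 tilt 0.0073
21.52 q 117.6 lamp 11.2 slope -0.0001 tilt 0.0073
```

At rest at 117.6 mm. I hold, and check during the hold.

Request:
{"method": "servo_tool", "body": {"commands": [[0, 0, 0, 0, 0, 0, 1], [0, 0, 0, 0, 0, 0, 1], [0, 0, 0, 0, 0, 0, 1], [0, 0, 0, 0, 0, 0, 1], [0, 0, 0, 0, 0, 0, 1]]}}

```text
clock: 21.98
tcp_pos: [0.5705, 0.2575, 0.2103]
orientation: [0.233, 3.131, 0.011]
contact_force: [0.6, -0.8, -8.1]
grip_width: 0.0337
gripper_force: 33.2
```

```bash
python3 two.py 29
```

```text
21.98 q 118.0 lamp 11.1 slope -0.0008 tilt 0.0072
22.03 q 117.9 lamp 11.1 slope -0.0002 tilt 0.0073
```

Request:
{"method": "servo_tool", "body": {"commands": [[0, 0, 0, 0, 0, 0, 1], [0, 0, 0, 0, 0, 0, 1], [0, 0, 0, 0, 0, 0, 1], [0, 0, 0, 0, 0, 0, 1], [0, 0, 0, 0, 0, 0, 1]]}}

```text
clock: 22.5
tcp_pos: [0.5705, 0.2575, 0.2103]
orientation: [0.233, 3.131, 0.011]
contact_force: [-0.4, -0.3, -7.7]
grip_width: 0.034
gripper_force: 33.2
```

Request:
{"method": "servo_tool", "body": {"commands": [[0, 0, 0, 0, 0, 0, 1], [0, 0, 0, 0, 0, 0, 1], [0, 0, 0, 0, 0, 0, 1], [0, 0, 0, 0, 0, 0, 1], [0, 0, 0, 0, 0, 0, 1]]}}

```text
clock: 22.92
tcp_pos: [0.5705, 0.2575, 0.2103]
orientation: [0.233, 3.131, 0.011]
contact_force: [-0.2, -0.2, -8.5]
grip_width: 0.0335
gripper_force: 33.2
```

```bash
python3 two.py 30
```

```text
22.92 q 117.9 lamp 11.1 slope 0.0000 tilt 0.0073
22.97 q 117.8 lamp 11.2 slope -0.0005 tilt 0.0073
```

Request:
{"method": "servo_tool", "body": {"commands": [[0, 0, 0, 0, 0, 0, 1], [0, 0, 0, 0, 0, 0, 1], [0, 0, 0, 0, 0, 0, 1], [0, 0, 0, 0, 0, 0, 1], [0, 0, 0, 0, 0, 0, 1]]}}

```text
clock: 23.43
tcp_pos: [0.5705, 0.2575, 0.2103]
orientation: [0.233, 3.131, 0.011]
contact_force: [-0.1, 0.4, -9.2]
grip_width: 0.0337
gripper_force: 33.2
```

Request:
{"method": "servo_tool", "body": {"commands": [[0, 0, 0, 0, 0, 0, 1], [0, 0, 0, 0, 0, 0, 1], [0, 0, 0, 0, 0, 0, 1], [0, 0, 0, 0, 0, 0, 1], [0, 0, 0, 0, 0, 0, 1]]}}

```text
clock: 23.85
tcp_pos: [0.5705, 0.2575, 0.2103]
orientation: [0.233, 3.131, 0.011]
contact_force: [0.7, 0.5, -7.9]
grip_width: 0.0338
gripper_force: 33.2
```

Request:
{"method": "servo_tool", "body": {"commands": [[0, 0, 0, 0, 0, 0, 1], [0, 0, 0, 0, 0, 0, 1], [0, 0, 0, 0, 0, 0, 1], [0, 0, 0, 0, 0, 0, 1], [0, 0, 0, 0, 0, 0, 1]]}}

```text
clock: 24.27
tcp_pos: [0.5705, 0.2575, 0.2103]
orientation: [0.233, 3.131, 0.011]
contact_force: [1.1, -0.6, -8.8]
grip_width: 0.0337
gripper_force: 33.2
```

Request:
{"method": "servo_tool", "body": {"commands": [[0, 0, 0, 0, 0, 0, 1], [0, 0, 0, 0, 0, 0, 1], [0, 0, 0, 0, 0, 0, 1], [0, 0, 0, 0, 0, 0, 1], [0, 0, 0, 0, 0, 0, 1]]}}

```text
clock: 24.68
tcp_pos: [0.5705, 0.2575, 0.2103]
orientation: [0.233, 3.131, 0.011]
contact_force: [-0.4, 0.3, -8.0]
grip_width: 0.0339
gripper_force: 33.2
```

```bash
python3 two.py 31
cat > al.py <<'E'
import sys
from e import *
tag=sys.argv[1]; yaw=np.radians(-8.5); e=np.array([-np.sin(yaw),np.cos(yaw)]); f=np.array([np.cos(yaw),np.sin(yaw)])
B={"scene":((558.1,156.7),(587.9,355.2)),"side":((553.2,158.8),(582.8,355.6))}
for n in ("scene","side"):
    P,im,h=snap(n,tag); c=np.mean(B[n],0)/1000; o=r.get_obs()
    d=P[...,:2]-c; s=d@e; a=d@f; z=P[...,2]
    zb=o["tcp_pos"][2]-.076
    w=big((abs(s)<.24)&(abs(a)<.2)&(abs(z-zb)<.012)&(h[...,1]<70)&(h[...,2]>80))
    out=[]
    for lo,hi in ((-.12,-.04),(.0,.03)):   # y ends, in two bands of x
        k=w&(a>lo)&(a<hi); out.append((np.percentile(s[k],[.3,99.7])*1000).round(1).tolist())
    far=(np.percentile(a[w],[.2,99.8])*1000).round(1).tolist()
    E=[]
    for s0 in np.arange(-.17,.171,.02):     # near edge (a min) as a line
        k=w&(abs(s-s0)<.01)
        if k.sum()>20: E.append((s0,np.percentile(a[k],1)))
    E=np.array(E); E=E[abs(E[:,1]-np.median(E[:,1]))<.008]; p=np.polyfit(E[:,0],E[:,1],1)
    print(n,"y ends",out,"x ext",far,"near edge a %.1f, rel yaw %.2f deg"%(p[1]*1e3,-np.degrees(p[0])))
st()
E
python3 al.py 32
```

```text
24.68 q 117.6 lamp 11.1 slope -0.0005 tilt 0.0073
24.73 q 117.6 lamp 11.1 slope 0.0000 tilt 0.0073
scene y ends [[-188.2, 190.9], [-187.8, 189.3]] x ext [-150.7, 158.2] near edge a -146.5, rel yaw -0.25 deg
side y ends [[-187.6, 189.2], [-187.4, 188.8]] x ext [-149.3, 158.3] near edge a -148.2, rel yaw -0.33 deg
24.8833 [0.5705 0.2575 0.2103] [-0.989   0.1479 -0.0012] [ 0.0022  0.0071 -1.    ] [ 0.28  0.24 -7.94] [ 0.025 -0.03   0.047] 33.23595106601715
```

View pics/side32.png

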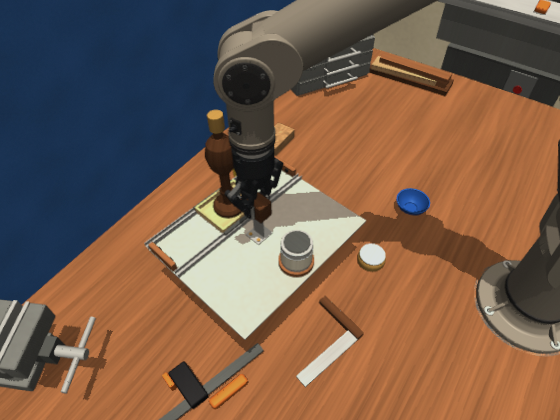

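Side view: board level over the blocks, lamp upright in the tray near the middle at (228,200). The board is centred within 1–2 mm. I hold a little longer, then lower gently.

Request:
{"method": "servo_tool", "body": {"commands": [[0, 0, 0, 0, 0, 0, 1], [0, 0, 0, 0, 0, 0, 1], [0, 0, 0, 0, 0, 0, 1], [0, 0, 0, 0, 0, 0, 1], [0, 0, 0, 0, 0, 0, 1]]}}

```text
clock: 25.3
tcp_pos: [0.5705, 0.2575, 0.2103]
orientation: [0.233, 3.131, 0.011]
contact_force: [0.1, -0.4, -7.6]
grip_width: 0.0341
gripper_force: 33.2
```

Request:
{"method": "servo_tool", "body": {"commands": [[0, 0, 0, 0, 0, 0, 1], [0, 0, 0, 0, 0, 0, 1], [0, 0, 0, 0, 0, 0, 1], [0, 0, 0, 0, 0, 0, 1], [0, 0, 0, 0, 0, 0, 1]]}}

```text
clock: 25.72
tcp_pos: [0.5705, 0.2575, 0.2103]
orientation: [0.233, 3.131, 0.011]
contact_force: [1.1, 0.5, -8.0]
grip_width: 0.0338
gripper_force: 33.2
```

Request:
{"method": "servo_tool", "body": {"commands": [[0, 0, 0, 0, 0, 0, 1], [0, 0, 0, 0, 0, 0, 1], [0, 0, 0, 0, 0, 0, 1], [0, 0, 0, 0, 0, 0, 1], [0, 0, 0, 0, 0, 0, 1]]}}

```text
clock: 26.13
tcp_pos: [0.5705, 0.2575, 0.2103]
orientation: [0.233, 3.131, 0.011]
contact_force: [0.3, -1.1, -7.9]
grip_width: 0.0336
gripper_force: 33.2
```

```bash
python3 two.py 33
```

```text
26.13 q 117.7 lamp 11.3 slope -0.0004 tilt 0.0073
26.18 q 117.8 lamp 11.4 slope -0.0003 tilt 0.0073
```

Request:
{"method": "servo_tool", "body": {"commands": [[0, 0, 0, 0, 0, -0.03, 1], [0, 0, 0, 0, 0, -0.2, 1], [0, 0, 0, 0, 0, -0.7, 1], [0, 0, 0, 0, 0, -1.6, 1], [0, 0, 0, 0, 0, -2.9, 1]]}}

```text
clock: 26.65
tcp_pos: [0.5706, 0.2575, 0.2074]
orientation: [0.233, 3.131, 0.011]
contact_force: [-0.7, 0.1, -8.9]
grip_width: 0.0336
gripper_force: 33.2
```

Request:
{"method": "servo_tool", "body": {"commands": [[0, 0, 0, 0, 0, -1.8, 1], [0, 0, 0, 0, 0, -4, 1], [0, 0, 0, 0, 0, -6.6, 1], [0, 0, 0, 0, 0, -9.5, 1], [0, 0, 0, 0, 0, -13, 1]]}}

```text
clock: 27.07
tcp_pos: [0.5706, 0.2575, 0.1941]
orientation: [0.233, 3.131, 0.011]
contact_force: [-0.4, 0.0, -8.0]
grip_width: 0.0335
gripper_force: 33.2
```

```bash
python3 two.py 34
```

```text
27.07 q 117.8 lamp 11.4 slope 0.0008 tilt 0.0073
27.12 q 117.6 lamp 10.8 slope 0.0004 tilt 0.0066
```

Request:
{"method": "servo_tool", "body": {"commands": [[0, 0, 0, 0, 0, -0.05, 1], [0, 0, 0, 0, 0, -0.3, 1], [0, 0, 0, 0, 0, -1, 1], [0, 0, 0, 0, 0, -2.2, 1], [0, 0, 0, 0, 0, -3.9, 1]]}}

```text
clock: 27.58
tcp_pos: [0.5707, 0.2576, 0.1906]
orientation: [0.233, 3.131, 0.012]
contact_force: [0.2, 0.9, -7.9]
grip_width: 0.0335
gripper_force: 33.2
```

Request:
{"method": "servo_tool", "body": {"commands": [[0, 0, 0, 0, 0, -2.3, 1], [0, 0, 0, 0, 0, -5, 1], [0, 0, 0, 0, 0, -8.2, 1], [0, 0, 0, 0, 0, -11.6, 1], [0, 0, 0, 0, 0, -15.1, 1]]}}

```text
clock: 28.0
tcp_pos: [0.5705, 0.2575, 0.1749]
orientation: [0.233, 3.131, 0.011]
contact_force: [0.6, -0.3, -8.7]
grip_width: 0.0337
gripper_force: 33.2
```

Request:
{"method": "servo_tool", "body": {"commands": [[0, 0, 0, 0, 0, -3.5, 1], [0, 0, 0, 0, 0, -6.9, 1], [0, 0, 0, 0, 0, -10.1, 1], [0, 0, 0, 0, 0, -12.8, 1], [0, 0, 0, 0, 0, -15.1, 1]]}}

```text
clock: 28.42
tcp_pos: [0.5705, 0.2575, 0.1599]
orientation: [0.233, 3.131, 0.011]
contact_force: [0.9, -0.0, -7.8]
grip_width: 0.0339
gripper_force: 33.2
```

Request:
{"method": "servo_tool", "body": {"commands": [[0, 0, 0, 0, 0, -1.7, 1], [0, 0, 0, 0, 0, -2.9, 1], [0, 0, 0, 0, 0, -3.6, 1], [0, 0, 0, 0, 0, -3.9, 1]]}}

```text
clock: 28.75
tcp_pos: [0.5705, 0.2575, 0.1564]
orientation: [0.233, 3.131, 0.011]
contact_force: [1.2, 0.7, -8.2]
grip_width: 0.0338
gripper_force: 33.2
```

```bash
python3 two.py 35;python3 -c "
from m import *
st()"
```

```text
28.75 q 117.2 lamp 10.8 slope 0.0009 tilt 0.0073
28.8 q 117.2 lamp 10.4 slope 0.0008 tilt 0.0073
28.85 [0.5706 0.2575 0.1565] [-0.989   0.1479 -0.0013] [ 0.0024  0.0071 -1.    ] [ 0.   -1.05 -9.35] [ 0.032 -0.002 -0.043] 33.163889050483704
```

Request:
{"method": "servo_tool", "body": {"commands": [[0, 0, 0, 0, 0, -0.3, 1], [0, 0, 0, 0, 0, -0.9, 1], [0, 0, 0, 0, 0, -1.6, 1], [0, 0, 0, 0, 0, -2.3, 1], [0, 0, 0, 0, 0, -3, 1]]}}

```text
clock: 29.27
tcp_pos: [0.5705, 0.2575, 0.1533]
orientation: [0.233, 3.131, 0.011]
contact_force: [-0.2, 0.1, -7.7]
grip_width: 0.0336
gripper_force: 33.2
```

Request:
{"method": "servo_tool", "body": {"commands": [[0, 0, 0, 0, 0, -0.6, 1], [0, 0, 0, 0, 0, -1.1, 1], [0, 0, 0, 0, 0, -1.6, 1], [0, 0, 0, 0, 0, -2.1, 1], [0, 0, 0, 0, 0, -2.6, 1]]}}

```text
clock: 29.68
tcp_pos: [0.5705, 0.2575, 0.1508]
orientation: [0.233, 3.131, 0.011]
contact_force: [-0.0, 0.3, -8.5]
grip_width: 0.0337
gripper_force: 33.2
```

```bash
python3 two.py 36;python3 -c "
from m import *
st()"
```

```text
29.68 q 117.2 lamp 11.0 slope 0.0012 tilt 0.0073
29.73 q 117.3 lamp 10.6 slope 0.0003 tilt 0.0072
29.7833 [0.5705 0.2575 0.1507] [-0.989   0.1479 -0.001 ] [ 0.0021  0.0069 -1.    ] [ 0.34  0.05 -7.36] [ 0.005  0.039 -0.031] 33.164822459220886
```

Request:
{"method": "servo_tool", "body": {"commands": [[0, 0, 0, 0, 0, -0.3, 1], [0, 0, 0, 0, 0, -0.7, 1], [0, 0, 0, 0, 0, -1.1, 1], [0, 0, 0, 0, 0, -1.5, 1], [0, 0, 0, 0, 0, -1.9, 1]]}}

```text
clock: 30.2
tcp_pos: [0.5707, 0.2576, 0.1502]
orientation: [0.233, 3.131, 0.011]
contact_force: [-4.1, -2.7, 6.2]
grip_width: 0.0338
gripper_force: 35.0
```

```bash
python3 two.py 37;python3 -c "
from m import *
st()"
```

```text
30.2 q 117.2 lamp 10.8 slope 0.0008 tilt 0.0074
30.25 q 117.3 lamp 11.1 slope 0.0014 tilt 0.0074
30.3 [0.5707 0.2575 0.1502] [-0.989   0.148  -0.0018] [ 0.0029  0.0071 -1.    ] [-4.   -2.35  4.02] [-0.574  1.07  -0.006] 34.74923014640808
```

Landed on both blocks with the tray unmoved. I relieve the press slightly and release.

Request:
{"method": "servo_tool", "body": {"commands": [[0, 0, 0, 0, 0, 0.2, 1], [0, 0, 0, 0, 0, 0.4, 1], [0, 0, 0, 0, 0, 0.5, 1], [0, 0, 0, 0, 0, 0.5, 1]]}}

```text
clock: 30.63
tcp_pos: [0.5707, 0.2576, 0.1502]
orientation: [0.233, 3.131, 0.012]
contact_force: [-4.4, -3.0, 6.9]
grip_width: 0.0336
gripper_force: 34.8
```

Request:
{"method": "servo_tool", "body": {"commands": [[0, 0, 0, 0, 0, 0, 0.7], [0, 0, 0, 0, 0, 0, 0.6], [0, 0, 0, 0, 0, 0, 0.5], [0, 0, 0, 0, 0, 0, 0.4], [0, 0, 0, 0, 0, 0, 0.25]]}}

```text
clock: 31.05
tcp_pos: [0.5713, 0.2581, 0.1496]
orientation: [0.233, 3.13, 0.013]
contact_force: [0.2, -0.1, 0.3]
grip_width: 0.0615
gripper_force: 0.0
```

Request:
{"method": "servo_tool", "body": {"commands": [[0, 0, 0, 0, 0, 0, 0.1], [0, 0, 0, 0, 0, 0, 0], [0, 0, 0, 0, 0, 0, 0], [0, 0, 0, 0, 0, 0, 0], [0, 0, 0, 0, 0, 0, 0]]}}

```text
clock: 31.47
tcp_pos: [0.5706, 0.2575, 0.1494]
orientation: [0.233, 3.131, 0.011]
contact_force: [-0.6, -0.2, 0.3]
grip_width: 0.0857
gripper_force: 0.0
```

```bash
python3 two.py 38; python3 al.py 39
```

```text
31.47 q 117.3 lamp 10.6 slope 0.0010 tilt 0.0074
31.52 q 117.2 lamp 10.6 slope 0.0009 tilt 0.0073
scene y ends [[-188.0, 190.7], [-187.8, 191.3]] x ext [-151.1, 158.4] near edge a -147.1, rel yaw -0.19 deg
side y ends [[-187.6, 189.3], [-186.6, 188.7]] x ext [-149.1, 158.4] near edge a -147.7, rel yaw -0.17 deg
31.6667 [0.5705 0.2575 0.1494] [-0.989   0.1478 -0.0011] [ 0.0022  0.007  -1.    ] [ 1.24  0.3  -0.47] [0.044 0.078 0.01 ] 0.0
```

Request:
{"method": "servo_tool", "body": {"commands": [[0, 0, 0, 0, 0, 4, 0], [0, 0, 0, 0, 0, 12, 0], [0, 0, 0, 0, 0, 24, 0], [0, 0, 0, 0, 0, 38, 0], [0, 0, 0, 0, 0, 54, 0]]}}

```text
clock: 32.08
tcp_pos: [0.5705, 0.2575, 0.2049]
orientation: [0.233, 3.131, 0.011]
contact_force: [-0.7, 0.6, 0.1]
grip_width: 0.0854
gripper_force: 0.0
```

Request:
{"method": "servo_tool", "body": {"commands": [[0, 0, 0, 0, 0, 16, 0], [0, 0, 0, -5, 0, 32, 0], [0, 0, 0, -15, 0, 48, 0], [0, 0, 0, -30, 0, 60, 0], [0, 0, 0, -45, 0, 68, 0]]}}

```text
clock: 32.5
tcp_pos: [0.5259, 0.2579, 0.2744]
orientation: [0.233, 3.128, 0.014]
contact_force: [-0.4, 0.4, 0.1]
grip_width: 0.0852
gripper_force: 0.0
```

Request:
{"method": "servo_tool", "body": {"commands": [[0, 0, 0, -10, 0, 5, 0], [0, 0, 0, -16, 0, 8, 0], [0, 0, 0, -18, 0, 8, 0], [0, 0, 0, -18, 0, 8, 0], [0, 0, 0, -18, 0, 8, 0]]}}

```text
clock: 32.92
tcp_pos: [0.5078, 0.2572, 0.279]
orientation: [0.233, 3.132, 0.011]
contact_force: [-0.6, -0.4, 0.5]
grip_width: 0.0856
gripper_force: 0.0
```

```bash
python3 two.py 40; python3 al.py 41
```

```text
32.92 q 20.4 lamp 2.1 slope 0.0592 tilt 0.0068
32.97 q 22.6 lamp 0.8 slope -0.0035 tilt 0.0067Traceback (most recent call last):
  File "al.py", line 12, in <module>
    k=w&(a>lo)&(a<hi); out.append((np.percentile(s[k],[.3,99.7])*1000).round(1).tolist())
                                   ~~~~~~~~~~~~~^^^^^^^^^^^^^^^^
    return _quantile_unchecked(
        a, q, axis, out, overwrite_input, method, keepdims, weights)
    return _ureduce(a,
                    func=_quantile_ureduce_func,
    ...<5 lines>...
                    overwrite_input=overwrite_input,
                    method=method)
    r = func(a, **kwargs)
    result = _quantile(arr,
                       quantiles=q,
    ...<2 lines>...
                       out=out,
                       weights=wgt)
    slices_having_nans = np.isnan(arr[-1, ...])
                                  ~~~^^^^^^^^^
IndexError: index -1 is out of bounds for axis 0 with size 0
```

View pics/scene41.png

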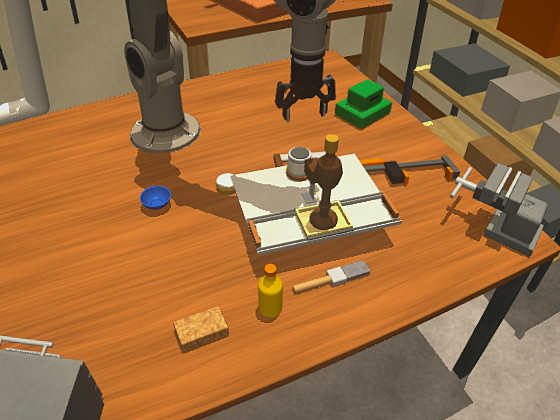

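The scene shows the board on the blocks, lamp upright at (323,215) and gripper clear. The failed numbers only used the withdrawn hand as reference, so I redo the tray check with the set-down pose and hand in if it's still.

Run:
```python
from e import *
p=np.array([.5706,.2575,.1500]); Q=[]
for t in ("38a","40b","41"):
    A=est("scene",t,p,np.radians(-8.5),False); Q.append(.115-A["mid"]); print(t,A["mid"],A["slope"],A["lamp"])
if np.ptp(Q)<.002: print(r.hand_in())
```

```text
38a -0.0023 0.0019 -0.0106
40b -0.0018 0.002 -0.0109
41 -0.0021 0.0012 -0.0111
the job is handed in; nothing more can be done
None
```

The job is handed in at about 33 s. The board lies on the two padded blocks, centred within 1–2 mm and square within about 0.3° by the cameras. The lamp stand is upright, and the tray is at rest about 2 mm from the middle after holding there for over four seconds in the air. On the way in, the tray first rolled back about 10 mm from the middle before I caught it.

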